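# Find the lid that snaps onto the budgies' cuttlebone tub

## Robot

A 6-joint arm with a two-finger parallel gripper is mounted at the origin on the work surface. World frame = base frame: x ahead of the robot, y to its left, z up, the work surface at z = 0. Lengths are in m, angles in rad, forces in N, time in s.
With the tool pointing down it reaches from about 0.35 to 0.775 m from the base axis. Payload 7.3 kg.
Tool frame: the origin (TCP) lies at the very end of the fingers, on their centre line; the grasp point (between the pads) lies 19 mm behind it; x points along the fingers, y is the direction in which the jaws open and shut, and the axes are right-handed (so a half turn about x gives the same grasp; the last joint's range is limited). The gripper opens to 92 mm and grips with 3 to 60 N. Pads are 19 mm wide; open, the fingers measure 130 mm over their backs; the gripper's body (75 mm by 190 mm) begins 47 mm behind the grasp point.
Start: joints at [1.008, 0.342, 1.524, -0, 1.275, -0.146], TCP at [0.213, 0.48, 0.227] pointing down, gripper open.
Joint ranges: [-2.53, 2.53], [-0.77, 2.02], [0.04, 2.7], [-1, 4.14], [0.28, 2.66], [-3.11, 3.11]. Speed limits (rad/s): [2.57, 2.57, 3.14, 3.14, 3.14, 3.14].

## Interface

Orientations are given as [roll, pitch, yaw] about the fixed x, y, z axes, in that order (R = Rz(yaw) Ry(pitch) Rx(roll)).
In Python, from cell import robot gives the robot as it stands.
- The arm moves only by the tool play_rows, never from a script. Its argument "moves" is a list that holds one entry, the list of rows, each a list of 5 numbers: the shift along the tool's x, y, z in m, then the turn about the tool's x in degrees, then the opening, from -1 (shut) to 1 (fully open), so that 0 is half open. A call has exactly 10 rows; each row shifts and turns the pose as measured when the row begins, along the tool's axes as they then stand; what a row does not reach is not made up. A row lasts 1/10 s, in which the tool goes at most 50 mm and 8.59 degrees, less where a joint would pass 70% of its speed; a pose out of reach is approached as far as the arm can. A call with a gripper value outside its range is refused whole. The fingers move at their own pace and stop on an object; "grip_force" is the grip in N (left out, the last holds). Time passes only in rows, so rows that do not move let the fingers close, or fill a call up. It gives the time, the measured TCP pose, the force and the opening at its end, in the units of the state.
- robot.observe(): the state, without advancing time (a new reading comes with each control period).
- robot.read_camera(name): name is "scene" or "top" or "wrist"; returns the picture (384x512x3 uint8, red, green, blue); there is no depth.
- robot.get_calibration(name): a dict with "mtx" (3x3 intrinsics, pixels), "k1" (the pictures are not rectified: a ray, as slopes to the right and down, at radius r is drawn at 1 + k1 r^2 times it, then the intrinsics apply), "view" (4x4, takes a point from world to camera coordinates). Camera axes: x right, y up, looking along -z (the intrinsics and any distortion apply to the point x, -y, -z); pixel columns grow to the right and rows downward; lengths in m; the calibration is good to about 2 mm. A picture is of the moment at which its call begins: read the wrist's pose just before it. get_calibration takes no time and is no camera call; for the wrist camera it gives the pose at the moment of the call.
- robot.hand_in(): hands the job in, once; it reports no verdict.
Trained networks look in the newest picture that a camera, given by its name, has taken for a name from the list of things; names that differ only in an ending like _2 or _b are one class to them, and where a whole thing is asked for, a point or a joint stands for the part that bears it (a point fixed in the world has none). Each returns a list of dicts, best first, with "score" (0 to 1); they miss things now and then, are a little off and sometimes report something else, mostly with a low value. They report only what shows in the picture. A call takes as long as a camera call. They do not tell look-alikes from the thing itself.
- robot.spot_in(camera, label): "point" ([column, row] in pixels, amid what is visible of it).
The state is a dict: "time": time; "qpos": joint angles; "qvel": joint speeds; "joint_efforts": joint torques, N m; "tool_pos": TCP position; "tool_rot": TCP orientation; "contact_force": force on the tool from outside, world axes, zero at the start; "torque": the same for the moment, N m; "opening": finger opening in m.
Only numpy, scipy, OpenCV 4.12 (cv2) and the standard library are available. Lean on these libraries where they do the work, as an engineer would, in place of code of your own. Each camera call takes 0.05 s, during which the arm holds its last target.

## Task

Close the white tub that stands on the cork mat with the one blue lid that fits it: try the look-alike lids until one goes down and snaps fully home, level all round, and let go of it. Leave the other two lids lying flat, right way up, on the table, and do not disturb the red dish, the mirror toy, the perch stand or the green feeder.

Things in the scene. Friction and masses are not known exactly. Their poses are not given: they have to be found in the camera images.
- mat: fixed cork mat 150 x 130 mm, 2 mm thick, under the tub; origin on the table at the tub's centre, x along the tub's long sides (and the closed lid's x). The tub: fixed, open, white, 70 mm high, walls 3 mm, outside 89 to 103 (x) by 71 to 85 mm (y), varying with the start. Two more open white tubs, without mat, far out at the sides, are spares and play no part.
- tub_rim (a point): centre of that tub's mouth, 70 mm above the table, axes as the mat. Rim rounded 2.5 mm; the right lid has 1.2 mm play per side. Sprung studs in the long sides hold it about 10 mm high until pressed with 5 to 10 N; then it clicks and stays, plate on the rim, origin 54 mm above the table. A wrong lid stops on the rim, origin about 70 mm above the table, and lifts off freely.
- lid_a: loose blue lid, 0.1 kg, 116 (x) x 98 (y) mm, one of three alike from outside, right way up on the table. Origin: centre of its lower edge, z up. Plate 16 to 20 mm above it; on that a white grip bar 60 long (x), 14 thick (y), 28 high, top at 48 mm. Hidden 16 mm skirt goes over a rim; skirts differ by 7 mm, each fits one tub size. Half turn about z is the same. Which fits changes
- lid_b: loose blue lid, 0.1 kg, 116 (x) x 98 (y) mm, one of three alike from outside, right way up on the table. Origin: centre of its lower edge, z up. Plate 16 to 20 mm above it; on that a white grip bar 60 long (x), 14 thick (y), 28 high, top at 48 mm. Hidden 16 mm skirt goes over a rim; skirts differ by 7 mm, each fits one tub size. Half turn about z is the same. Which fits changes
- lid_c: loose blue lid, 0.1 kg, 116 (x) x 98 (y) mm, one of three alike from outside, right way up on the table. Origin: centre of its lower edge, z up. Plate 16 to 20 mm above it; on that a white grip bar 60 long (x), 14 thick (y), 28 high, top at 48 mm. Hidden 16 mm skirt goes over a rim; skirts differ by 7 mm, each fits one tub size. Half turn about z is the same. Which fits changes
- dish: loose red dish, 100 mm across, 32 mm high; origin at the centre of its underside. Bystander: leave it where it is.
- mirror: loose round mirror toy: disc 72 mm across, 8 mm thick, upright across its x axis, on a post with a round foot 64 mm across; 136 mm high; origin under its foot. Bystander: leave it where it is.
- perch: loose bamboo T-perch: bar 130 mm long along its x, 18 mm thick, top 159 mm above the table, on a post with a round foot 72 mm across; origin under its foot. Bystander: leave it where it is.
- feeder: loose empty open green feeder box, 60 (x) x 85 (y) mm, 45 mm high with a 64 mm high back at +x; origin at the centre of its underside. Bystander: leave it where it is.
Things that resemble listed ones, but are neither listed nor needed, are in the scene too. Leave any orange or pink look-alike of the lid_b alone.

How it is judged:
By the outcome, as a careful person would: the job done as asked, in the order asked, and still so for the second after the job is handed in, with the robot touching nothing.
It also fails if it takes over 72 s, if anything falls off the work surface, if the arm or the gripper's body presses on something with over 40 N, if the wrist force passes 120 N, or if a joint passes its speed limit or range.

## Working session

There is one attempt and no reset: what is moved stays moved. The work goes in short steps, Python scripts to look and compute and a tool call to move; the robot and the scene stay as the last step left them, time stands still between calls to the robot, and variables do not carry over. Pictures are saved under pics/ and viewed, and the job is handed in when it is done.

Besides the shell and the picture viewer there is one more tool, called as name(argument=value, ...) on one line, values as JSON. play_rows: Moves the arm, as the interface text tells. Its arguments: {"type":"object","properties":{"moves":{"type":"array"},"grip_force":{"type":"number"}},"required":["moves"]}

```bash
mkdir -p pics; ls; python3 - <<'E'
from cell import robot
import cv2,numpy as np
for c in ["scene","top","wrist"]:
    im=robot.read_camera(c); cv2.imwrite(f"pics/{c}0.png",im[...,::-1])
    print(c,robot.get_calibration(c))
    if c!="wrist":
        for l in ["lid_a","mat","dish","mirror","perch","feeder","tub_rim"]:
            try: print(l,[(np.round(d["point"]).tolist(),round(d["score"],2)) for d in robot.spot_in(c,l)])
            except Exception as e: print(l,e)
print(robot.observe())
E
```

```text
pics
scene {'mtx': array([[405.69569242,   0.        , 257.70164288],
       [  0.        , 405.69569242, 193.98458643],
       [  0.        ,   0.        ,   1.        ]]), 'k1': -0.00872873670116666, 'view': array([[-0.70484407,  0.70924742, -0.01276466,  0.53177156],
       [-0.4874843 , -0.47122867,  0.73505279,  0.18392837],
       [ 0.51531922,  0.52432017,  0.67788971, -1.73920449],
       [ 0.        ,  0.        ,  0.        ,  1.        ]])}
lid_a [([339.0, 264.0], 0.8), ([205.0, 176.0], 0.8), ([248.0, 157.0], 0.79), ([235.0, 196.0], 0.77), ([211.0, 233.0], 0.74), ([188.0, 149.0], 0.66)]
mat [([305.0, 210.0], 0.67)]
dish [([400.0, 237.0], 0.57)]
mirror [([276.0, 167.0], 0.64)]
perch [([364.0, 218.0], 0.75)]
feeder [([261.0, 234.0], 0.62)]
tub_rim [([305.0, 211.0], 0.98)]
top {'mtx': array([[450.77460016,   0.        , 254.71842579],
       [  0.        , 450.77460016, 193.44331546],
       [  0.        ,   0.        ,   1.        ]]), 'k1': 0.059015848741757505, 'view': array([[-4.03543096e-03, -9.99991857e-01,  4.14399685e-05,
        -1.32968482e-01],
       [ 9.96655780e
[... 1136 characters left out ...]
0,
         1.00000000e+00]])}
{'time': 0.85, 'qpos': array([ 1.00800965e+00,  3.41950609e-01,  1.52409476e+00,  1.71874327e-05,
        1.27540064e+00, -1.46006502e-01]), 'qvel': array([ 1.57739029e-03, -6.12129960e-05, -1.16583531e-03, -3.75471995e-04,
        1.23089365e-03, -8.59532107e-04]), 'joint_efforts': array([-9.40838290e-04, -4.31128514e+01, -2.44464630e+01,  7.16786203e-02,
        4.85240843e-02, -1.08681985e-05]), 'tool_pos': array([0.21251931, 0.48008686, 0.22676799]), 'tool_rot': array([1.53646224, 1.57064877, 1.11967706]), 'contact_force': array([ 0.29211616, -0.14651733,  0.28791308]), 'torque': array([-0.01320632,  0.07050685, -0.01285173]), 'opening': 0.0915483322183252}
```

```bash
python3 - <<'E'
import cv2
for n,box in [("top",(60,90,460,310)),("scene",(140,110,460,320))]:
    im=cv2.imread(f"pics/{n}0.png"); x0,y0,x1,y1=box
    s=800/(x1-x0); s=min(s,600/(y1-y0))
    cv2.imwrite(f"pics/{n}0c.png",cv2.resize(im[y0:y1,x0:x1],None,fx=s,fy=s,interpolation=cv2.INTER_CUBIC)); print(n,s)
E
```

```text
top 2.0
scene 2.5
```

View pics/top0c.png

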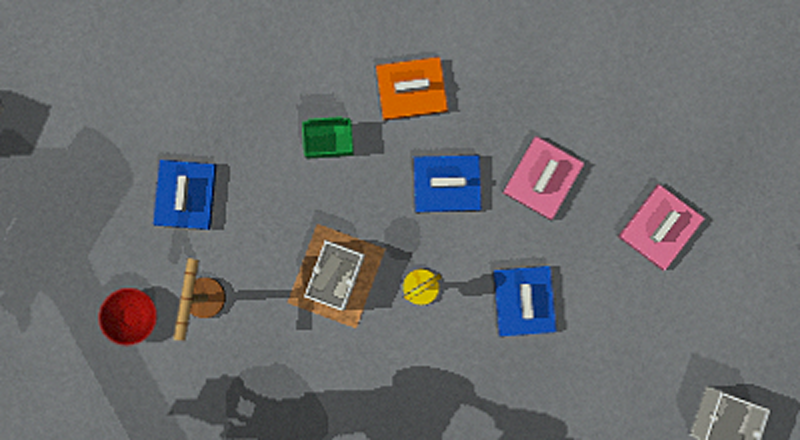

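View pics/scene0c.png

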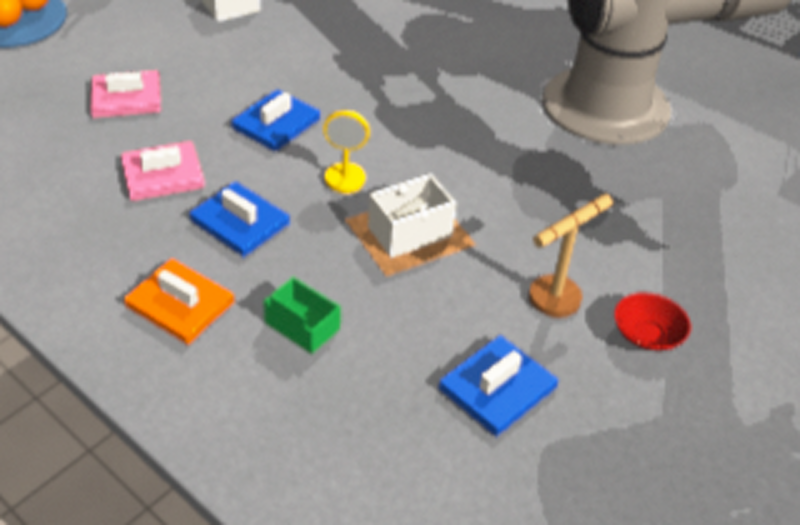

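View pics/wrist0.png

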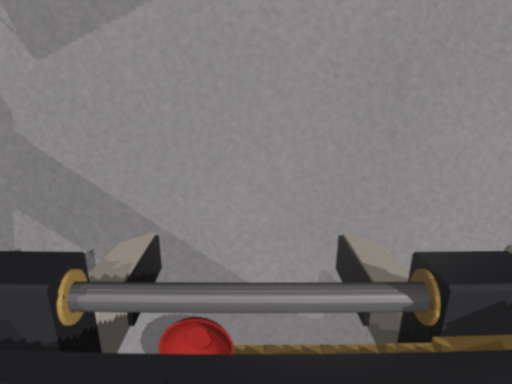

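```bash
cat > h.py <<'E'
import numpy as np,cv2
from scipy.spatial.transform import Rotation as Ro
def ray(cal,uv):
    K=cal["mtx"];d=((np.asarray(uv,float).reshape(-1,2)-K[:2,2])/[K[0,0],K[1,1]])
    s=d.copy()
    for _ in range(20): s=d/(1+cal["k1"]*(s**2).sum(1,keepdims=True))
    V=cal["view"];R=V[:3,:3];c=-R.T@V[:3,3]
    return c,np.c_[s[:,0],-s[:,1],-np.ones(len(s))]@R
def toz(cal,uv,z):
    c,d=ray(cal,uv); return (c+d*((z-c[2])/d[:,2])[:,None])[:,:2]
def proj(cal,P):
    V=cal["view"];q=np.atleast_2d(P)@V[:3,:3].T+V[:3,3]
    s=np.c_[q[:,0]/-q[:,2],q[:,1]/q[:,2]];s=s*(1+cal["k1"]*(s**2).sum(1,keepdims=True))
    K=cal["mtx"];return s*[K[0,0],K[1,1]]+K[:2,2]
def rect(P):
    (c,(w,h),a)=cv2.minAreaRect((np.asarray(P)*1000).astype(np.float32))
    if w<h: w,h,a=h,w,a+90
    a=(a+90)%180-90
    return np.round(np.array(c)/1000,4),round(w,1),round(h,1),round(a,1)
def comps(mask,mn=100):
    n,l,st,ce=cv2.connectedComponentsWithStats(mask.astype(np.uint8))
    for i in range(1,n):
        if st[i,4]>=mn:
            cs,_=cv2.findContours((l==i).astype(np.uint8),0,1); yield ce[i],st[i,4],max(cs,key=cv2.contourArea)[:,0,:]
def hsv(im): 
    h=cv2.cvtColor(im,cv2.COLOR_BGR2HSV).astype(int); return h[...,0],h[...,1],h[...,2]
def tool(o):
    R=Ro.from_euler("xyz",o["tool_rot"]).as_matrix(); return o["tool_pos"],R
def delta(o,p,yawdeg_y):
    """shift in tool axes to world p and turn about tool x to bring tool y to world angle (mod 180)"""
    t,R=tool(o); d=R.T@(np.asarray(p)-t)
    a=np.degrees(np.arctan2(R[1,1],R[0,1])); e=(yawdeg_y-a+90)%180-90
    return d,-e,a   # tool x points down -> turn sign flips
E
python3 - <<'E'
from cell import robot
from h import *
for n in ["top","scene"]:
    cal=robot.get_calibration(n); im=cv2.imread(f"pics/{n}0.png"); H,S,V=hsv(im)
    k=np.ones((3,3))
    for nm,m,z in [("blue",(H>105)&(H<125)&(S>150),.02),("cork",(H>5)&(H<18)&(S>100),.002),("white",(S<40)&(V>170),.048),("yel",(H>22)&(H<33)&(S>150),.0),("red",((H<4)|(H>175))&(S>150),.032),("green",(H>50)&(H<75)&(S>120),.045)]:
        for ce,ar,c in comps(m,25):
            print(n,nm,ce.round(1),ar,*rect(toz(cal,c,z)))
    for nm in [(0.5,0,0)]: pass
from h import tool
print(tool(robot.observe()))
E
```

```text
top blue [283.1 181.4] 817 [ 0.6362 -0.2373] 116.5 96.2 89.8
top blue [152.2 187.1] 824 [0.6188 0.2268] 116.4 100.1 -4.7
top blue [321.8 240.1] 824 [ 0.4293 -0.3698] 114.5 98.8 4.2
top cork [265.4 133.9] 826 [ 0.8116 -0.1748] 118.5 101.6 -82.4
top cork [496.2 206.5] 705 [ 0.5467 -0.9819] 140.5 79.5 6.8
top cork [228.3 227.8] 879 [ 0.4748 -0.0388] 149.6 129.8 -20.5
top cork [163.3 238.7] 260 [0.437  0.1878] 66.8 60.1 -0.3
top cork [495.9 270.2] 655 [ 0.3251 -0.9677] 109.4 81.3 83.4
top white [201.1   5.1] 190 [1.2647 0.0423] 85.2 36.2 -89.9
top white [343.3   4.4] 144 [ 1.2616 -0.4585] 70.7 36.2 89.3
top white [422.3  22.8] 113 [ 1.1873 -0.7392] 117.0 33.4 -86.2
top white [432.9  44.3] 384 [ 1.129  -0.7399] 117.8 89.5 89.0
top white [404.7  63. ] 61 [ 1.0468 -0.6677] 65.3 19.9 16.8
top white [442.6  66.2] 50 [ 1.037  -0.7932] 71.3 13.7 -1.4
top white [265.3 131.9] 54 [ 0.8083 -0.1727] 56.6 11.4 -83.0
top white [332.6 177.4] 63 [ 0.6464 -0.4061] 58.3 12.4 -30.3
top white [149.7 185.8] 59 [0.6192 0.2285] 56.6 11.7 -4.8
top white [283.1 180.4] 63 [ 0.6365 -0.234 ] 55.7 10.5 89.8
top whit
[... 3899 characters left out ...]
] 450 [0.7364 0.6149] 97.7 91.7 -19.9
scene white [ 61.8 365.8] 32 [ 1.3966 -0.061 ] 31.9 18.2 69.0
scene yel [280.4 157.4] 40 [ 0.3375 -0.2752] 82.6 45.1 -83.6
scene yel [277.7 180. ] 165 [ 0.4375 -0.2037] 104.9 59.6 43.5
scene red [400.3 238.2] 522 [0.4109 0.3212] 94.8 94.3 72.5
scene green [370.1  71.7] 214 [-0.5295 -0.4178] 256.3 77.3 29.9
scene green [136.9 103.1] 74 [ 0.5436 -1.0371] 85.7 59.2 70.8
scene green [260.6 235.6] 568 [ 0.7315 -0.0091] 106.7 83.0 -86.3
(array([0.21251931, 0.48008686, 0.22676799]), array([[ 6.43305213e-05,  4.04822930e-01,  9.14395096e-01],
       [ 1.32794608e-04,  9.14395086e-01, -4.04822935e-01],
       [-9.99999989e-01,  1.47469208e-04,  5.06521049e-06]]))
```

The things that could be taken for the wanted lids are, in top-picture pixels:
- Blue lids at (152,187), (283,181) and (322,240).
- Orange look-alike at (265,134), not to be touched.
- Pink look-alikes at (332,178) and (391,204), not to be touched.

The matted tub is at (228,228). Feeder, mirror, perch and dish are at (223,158), (270,233), (163,239) and (124,248). I choose the three blue ones and start with (152,187).

```bash
python3 - <<'E'
from cell import robot
from h import *
im=cv2.imread("pics/top0.png"); cv2.imwrite("pics/lid1c.png",cv2.resize(im[150:225,115:190],None,fx=6,fy=6,interpolation=cv2.INTER_CUBIC))
print(delta(robot.observe(),(.619,.228,.2),85.3))
E
```

```text
(array([ 0.02676067, -0.06595823,  0.47373436]), np.float64(-19.18003177117849), np.float64(66.1199682288215))
```

View pics/lid1c.png

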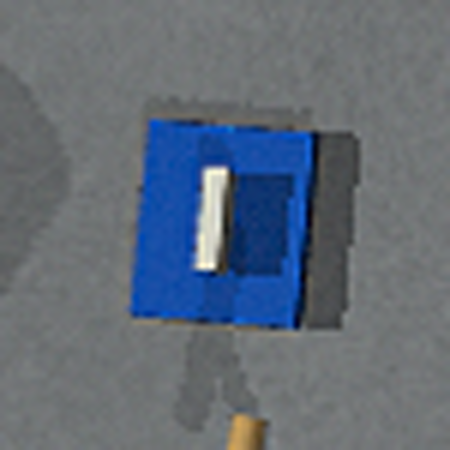

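The crop shows a blue plate with its white bar, flat and right way up. I move over it.

play_rows(moves=[[[0, -0.006, 0.047, 0, 1], [0, -0.006, 0.047, 0, 1], [0, -0.006, 0.047, 0, 1], [0, -0.007, 0.047, 0, 1], [0, -0.007, 0.047, 0, 1], [0, -0.007, 0.047, 0, 1], [0, -0.007, 0.047, 0, 1], [0, -0.007, 0.047, 0, 1], [0, -0.007, 0.047, 0, 1], [0, -0.007, 0.047, 0, 1]]], grip_force=30)

```text
time: 1.85
tool_pos: [0.6262, 0.2251, 0.2271]
tool_rot: [1.788, 1.567, 1.383]
contact_force: [1.3, 0.1, -0.4]
opening: 0.092
```

```bash
cat > d.py <<'E'
import sys
from cell import robot
from h import *
a=list(map(float,sys.argv[1:5]))
o=robot.observe();d,t,y=delta(o,a[:3],a[3]);print("t",o["time"],"pos",o["tool_pos"].round(4),"q",o["qpos"].round(2),"shift",d.round(4),"turn",round(t,2),"yaw",round(y,1),"F",o["contact_force"].round(1))
E
python3 d.py .619 .228 .026 85.3
```

```text
t 1.85 pos [0.6262 0.2251 0.2271] q [ 0.23  0.61  1.09  0.    1.45 -0.94] shift [ 0.2011 -0.0009 -0.0076] turn -18.49 yaw 66.8 F [ 1.3  0.1 -0.4]
```

play_rows(moves=[[[0, 0, -0.007, -8, 1], [0, 0, 0, -8, 1], [0.02, 0, 0, -2.5, 1], [0.03, 0, 0, 0, 1], [0.03, 0, 0, 0, 1], [0.02, 0, 0, 0, 1], [0, 0, 0, 0, 1], [0, 0, 0, 0, 1], [0, 0, 0, 0, 1], [0, 0, 0, 0, 1]]])

```text
time: 2.85
tool_pos: [0.628, 0.2211, 0.1235]
tool_rot: [0.663, 1.565, 0.584]
contact_force: [0.1, 0.8, -0.4]
opening: 0.0917
```

```bash
python3 d.py .619 .228 .026 85.3; python3 - <<'E'
from cell import robot
from h import *
cal=robot.get_calibration("wrist");im=robot.read_camera("wrist")[...,::-1].copy();cv2.imwrite("pics/w1.png",im)
H,S,V=hsv(im)
for nm,m,z in [("blue",(H>105)&(H<125)&(S>150),.02),("white",(S<40)&(V>170),.048)]:
    for ce,ar,c in comps(m,100): print(nm,ce.round(1),ar,*rect(toz(cal,c,z)))
E
```

```text
t 2.85 pos [0.628  0.2211 0.1235] q [ 0.22  0.68  1.24  0.    1.21 -1.27] shift [ 0.0974  0.0058 -0.0099] turn 0.2 yaw 85.5 F [ 0.1  0.8 -0.4]
blue [257.9 172.8] 14030 [0.6171 0.229 ] 113.7 95.6 -4.8
white [259.6 189.1] 1423 [0.6172 0.2297] 59.5 12.8 -4.4
```

View pics/w1.png

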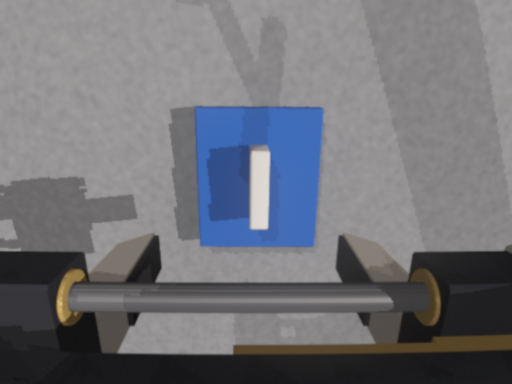

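The wrist picture shows the blue lid, with its bar at pixel (260,189), matching the top estimate: (0.617, 0.229). I go down and grip.

play_rows(moves=[[[0.02, 0.007, -0.011, 0, 1], [0.03, 0, 0, 0, 1], [0.03, 0, 0, 0, 1], [0.015, 0, 0, 0, 1], [0.002, 0, 0, 0, 1], [0, 0, 0, 0, -1], [0, 0, 0, 0, -1], [0, 0, 0, 0, -1], [0, 0, 0, 0, -1], [0, 0, 0, 0, -1]]])

```text
time: 3.9
tool_pos: [0.6255, 0.2316, 0.0363]
tool_rot: [0.388, 1.543, 0.31]
contact_force: [-0.3, -0.3, -0.4]
opening: 0.0565
```

```bash
python3 d.py .6172 .2293 .026 85.3
```

```text
t 3.9 pos [0.6255 0.2316 0.0363] q [ 0.24  0.77  1.34  0.    1.01 -1.25] shift [ 0.0101 -0.0031 -0.0083] turn 0.21 yaw 85.5 F [-0.3 -0.3 -0.4]
```

```bash
cat >> d.py <<'E'
print("toolx",tool(o)[1][:,0].round(4),"tooly",tool(o)[1][:,1].round(4),"op",round(o["opening"],4))
E
python3 d.py .6172 .2293 .026 85.3
```

```text
t 3.9 pos [0.6255 0.2316 0.0363] q [ 0.24  0.77  1.34  0.    1.01 -1.25] shift [ 0.0101 -0.0031 -0.0083] turn 0.21 yaw 85.5 F [-0.3 -0.3 -0.4]
toolx [ 0.0266  0.0085 -0.9996] tooly [0.0782 0.9969 0.0106] op 0.0565
```

play_rows(moves=[[[0.004, -0.001, -0.004, 0, 1], [0.004, -0.001, -0.004, 0, 1], [0.002, -0.001, -0.001, 0, 1], [0, 0, 0, 0, 1], [0, 0, 0, 0, 1], [0, 0, 0, 0, 1], [0, 0, 0, 0, 1], [0, 0, 0, 0, 1], [0, 0, 0, 0, 1], [0, 0, 0, 0, 1]]])

```text
time: 4.9
tool_pos: [0.6159, 0.2292, 0.0256]
tool_rot: [0.387, 1.542, 0.308]
contact_force: [0.1, 1.1, 0.5]
opening: 0.0915
```

```bash
python3 d.py .6172 .2293 .026 85.3
```

```text
t 4.9 pos [0.6159 0.2292 0.0256] q [ 0.24  0.76  1.38  0.    0.97 -1.25] shift [-0.0003  0.0002  0.0013] turn 0.21 yaw 85.5 F [0.1 1.1 0.5]
toolx [ 0.0272  0.0087 -0.9996] tooly [0.0782 0.9969 0.0108] op 0.0915
```

play_rows(moves=[[[-0.03, 0, 0, 0, 1], [-0.03, 0, 0, 0, 1], [0, 0, 0, 0, 1], [0.01, 0, 0, 0, 1], [0.01, 0, 0, 0, 1], [0.01, 0, 0, 0, 1], [0.01, 0, 0, 0, 1], [0.01, 0, 0, 0, 1], [0.005, 0, 0, 0, 1], [0, 0, 0, 0, 1]]])

```text
time: 5.9
tool_pos: [0.6121, 0.2282, 0.0205]
tool_rot: [0.428, 1.553, 0.349]
contact_force: [1.1, -0.4, 3.4]
opening: 0.0916
```

```bash
python3 d.py .6172 .2293 .026 85.3
```

```text
t 5.9 pos [0.6121 0.2282 0.0205] q [ 0.24  0.77  1.39  0.    0.97 -1.25] shift [-0.0054  0.0015  0.0051] turn 0.2 yaw 85.5 F [ 1.1 -0.4  3.4]
toolx [ 0.0163  0.0059 -0.9998] tooly [0.0784 0.9969 0.0072] op 0.0916
```

play_rows(moves=[[[-0.04, 0, 0.002, 0, 1], [-0.04, 0, 0.002, 0, 1], [0, 0, 0, 0, 1], [0.01, 0, 0, 0, 1], [0.01, 0, 0, 0, 1], [0.01, 0, 0, 0, 1], [0.01, 0, 0, 0, 1], [0.01, 0, 0, 0, 1], [0.01, 0, 0, 0, 1], [0, 0, 0, 0, 1]]])

```text
time: 6.9
tool_pos: [0.6117, 0.2268, 0.0304]
tool_rot: [0.718, 1.566, 0.639]
contact_force: [0.5, -0.3, -0.1]
opening: 0.092
```

```bash
python3 d.py .6172 .2293 .026 85.3
```

```text
t 6.9 pos [0.6117 0.2268 0.0304] q [ 0.24  0.76  1.37  0.    1.01 -1.26] shift [0.0045 0.0029 0.0053] turn 0.2 yaw 85.5 F [ 0.5 -0.3 -0.1]
toolx [ 0.0041  0.0031 -1.    ] tooly [0.0785 0.9969 0.0034] op 0.092
```

Tilt is now 0.3°, good enough. I adjust and grip.

play_rows(moves=[[[0.002, 0.001, 0.003, 0, 1], [0.002, 0.002, 0.002, 0, 1], [0, 0, 0, 0, -1], [0, 0, 0, 0, -1], [0, 0, 0, 0, -1], [0, 0, 0, 0, -1], [0, 0, 0, 0, -1], [0, 0, 0, 0, -1], [0, 0, 0, 0, -1], [0, 0, 0, 0, -1]]])

```text
time: 7.9
tool_pos: [0.6187, 0.23, 0.028]
tool_rot: [0.547, 1.562, 0.469]
contact_force: [-1.2, -0.2, 0.4]
opening: 0.0322
```

play_rows(moves=[[[0, 0, 0, 0, -1], [0, 0, 0, 0, -1], [0, 0, 0, 0, -1], [-0.01, 0, 0, 0, -1], [-0.01, 0, 0, 0, -1], [-0.015, 0, 0, 0, -1], [-0.015, 0, 0, 0, -1], [-0.015, 0, 0, 0, -1], [-0.015, 0, 0, 0, -1], [-0.015, 0, 0, 0, -1]]])

```text
time: 8.9
tool_pos: [0.6169, 0.2293, 0.1288]
tool_rot: [0.655, 1.565, 0.577]
contact_force: [0.4, 0.7, -1.4]
opening: 0.014
```

```bash
python3 d.py .475 -.038 .2 69.3;  python3 - <<'E'
from cell import robot
from h import *
cal=robot.get_calibration("wrist");im=robot.read_camera("wrist")[...,::-1].copy();cv2.imwrite("pics/w2.png",im)
E
```

```text
t 8.9 pos [0.6169 0.2293 0.1288] q [ 0.24  0.66  1.26  0.    1.21 -1.25] shift [-0.0728 -0.2774 -0.1202] turn 16.2 yaw 85.5 F [ 0.4  0.7 -1.4]
toolx [ 0.005   0.0033 -1.    ] tooly [0.0785 0.9969 0.0037] op 0.014
```

View pics/w2.png

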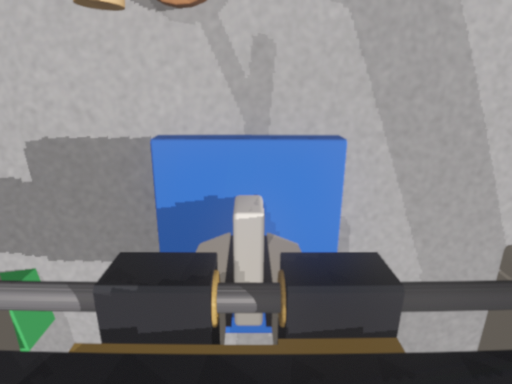

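```bash
cat >> h.py <<'E'
def inhand(cal,im,o,off):
    """far plate edge in tool coords (y,z); off = tcp height above lid origin"""
    H,S,V=hsv(im); m=((H>105)&(H<125)&(S>150))
    c=max(comps(m,500),key=lambda t:t[1])[2]
    top=c[:,1].min(); e=c[(c[:,1]<top+4)]
    xs=np.arange(e[:,0].min()+6,e[:,0].max()-5)
    rows=np.array([c[c[:,0]==x,1].min() for x in xs if (c[:,0]==x).any()]); xs=np.array([x for x in xs if (c[:,0]==x).any()])
    k,b=np.polyfit(xs,rows,1)
    l,r=e[:,0].min(),e[:,0].max()
    t,R=tool(o); z=t[2]-off+.020
    W=toz(cal,[[l,k*l+b-.5],[r+1,k*r+b-.5]],z)
    T=(np.c_[W,[z,z]]-t)@R
    return T.round(4),"width",np.linalg.norm(T[1]-T[0]).round(4),"mid",T.mean(0).round(4),"ang",np.degrees(np.arctan2(*(T[1]-T[0])[[2,1]])).round(2)
E
python3 - <<'E'
from cell import robot
from h import *
print(inhand(robot.get_calibration("wrist"),cv2.imread("pics/w2.png"),robot.observe(),.028))
E
```

```text
(array([[ 0.0072, -0.0479, -0.0591],
       [ 0.0077,  0.0464, -0.0592]]), 'width', np.float64(0.0943), 'mid', array([ 0.0074, -0.0008, -0.0592]), 'ang', np.float64(-0.09))
```

play_rows(moves=[[[-0.015, 0, 0, 4, -1], [-0.015, 0, 0, 4, -1], [-0.015, 0, 0, 4, -1], [-0.015, 0, 0, 4, -1], [-0.015, 0, 0, 0, -1], [-0.015, 0, 0, 0, -1], [-0.015, 0, 0, 0, -1], [0, 0, 0, 0, -1], [0, 0, 0, 0, -1], [0, 0, 0, 0, -1]]])

```text
time: 9.95
tool_pos: [0.6164, 0.2291, 0.2445]
tool_rot: [0.751, 1.556, 0.381]
contact_force: [-0.2, -0.6, -1.2]
opening: 0.0134
```

```bash
python3 d.py .597 -.084 .24 69.3
```

```text
t 9.95 pos [0.6164 0.2291 0.2445] q [ 0.24  0.58  1.1   0.    1.45 -0.96] shift [ 0.0024 -0.299   0.095 ] turn -0.47 yaw 68.8 F [-0.2 -0.6 -1.2]
toolx [ 0.014   0.0056 -0.9999] tooly [0.3612 0.9324 0.0103] op 0.0134
```

play_rows(moves=[[[0, -0.033, 0.01, 0, -1], [0, -0.033, 0.01, 0, -1], [0, -0.033, 0.01, 0, -1], [0, -0.033, 0.01, 0, -1], [0, -0.033, 0.01, 0, -1], [0, -0.033, 0.01, 0, -1], [0, -0.033, 0.01, 0, -1], [0, -0.033, 0.01, 0, -1], [0, -0.033, 0.01, 0, -1], [0, 0, 0, 0, -1]]])

```text
time: 10.95
tool_pos: [0.5881, -0.0901, 0.2306]
tool_rot: [2.35, 1.563, 1.985]
contact_force: [0.4, 0.3, -1.0]
opening: 0.0134
```

```bash
python3 d.py .597 -.084 .24 69.3;  python3 - <<'E'
from cell import robot
from h import *
cal=robot.get_calibration("wrist");im=robot.read_camera("wrist")[...,::-1].copy();cv2.imwrite("pics/w3.png",im)
print(inhand(cal,im,robot.observe(),.028))
E
```

```text
t 10.95 pos [ 0.5881 -0.0901  0.2306] q [-0.28  0.47  1.31  0.01  1.36 -1.49] shift [-0.0094  0.009   0.0061] turn -0.23 yaw 69.1 F [ 0.4  0.3 -1. ]
toolx [-0.003   0.0068 -1.    ] tooly [0.3572 0.934  0.0053] op 0.0134
(array([[ 0.0081, -0.0464, -0.0588],
       [ 0.0086,  0.0435, -0.0578]]), 'width', np.float64(0.0899), 'mid', array([ 0.0083, -0.0014, -0.0583]), 'ang', np.float64(0.65))
```

View pics/w3.png

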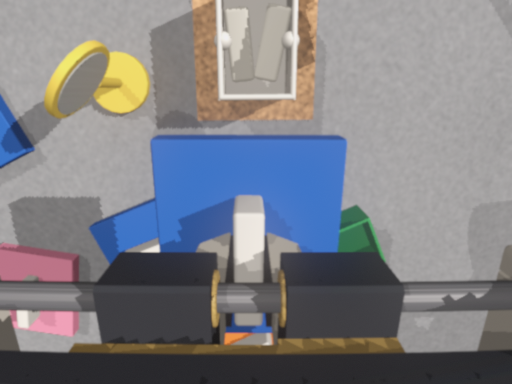

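play_rows(moves=[[[-0.002, 0, 0.01, 0, -1], [-0.002, 0, 0.01, 0, -1], [-0.002, 0, 0.01, 0, -1], [-0.002, 0, 0.01, 0, -1], [0, 0, 0, 0, -1], [0, 0, 0, 0, -1], [0, 0, 0, 0, -1], [0, 0, 0, 0, -1], [0, 0, 0, 0, -1], [0, 0, 0, 0, -1]]])

```text
time: 12.0
tool_pos: [0.6242, -0.0936, 0.234]
tool_rot: [2.63, 1.552, 2.272]
contact_force: [-0.2, -0.1, -1.2]
opening: 0.0135
```

```bash
python3 d.py .475 -.038 .24 69.3;  python3 - <<'E'
from cell import robot
from h import *
cal=robot.get_calibration("wrist");im=robot.read_camera("wrist")[...,::-1].copy();cv2.imwrite("pics/w4.png",im)
print(inhand(cal,im,robot.observe(),.028))
cv2.imwrite("pics/w4c.png",cv2.resize(im[0:150,150:360],None,fx=3.8,fy=3.8,interpolation=cv2.INTER_NEAREST))
cal=robot.get_calibration("wrist");H,S,V=hsv(im)
m=(S<40)&(V>170)
for ce,ar,c in comps(m,100):
    if ce[1]<150: print(ce,ar,*rect(toz(cal,c,.07)))
m=(H>5)&(H<18)&(S>80)
for ce,ar,c in comps(m,300):
    if ce[1]<150: print("cork",ce,ar,*rect(toz(cal,c,.002)))
E
```

```text
t 12.0 pos [ 0.6242 -0.0936  0.234 ] q [-0.28  0.55  1.18  0.01  1.43 -1.49] shift [-0.0034 -0.0002 -0.1593] turn 0.17 yaw 69.5 F [-0.2 -0.1 -1.2]
toolx [-0.0119  0.0141 -0.9998] tooly [0.3507 0.9364 0.009 ] op 0.0135
(array([[ 0.0085, -0.048 , -0.0598],
       [ 0.0094,  0.0455, -0.0591]]), 'width', np.float64(0.0935), 'mid', array([ 0.0089, -0.0012, -0.0594]), 'ang', np.float64(0.4))
[17.29530917 33.46801706] 1876 [ 0.425 -0.242] 86.8 43.6 -50.9
[119.55866667  12.72666667] 750 [ 0.4498 -0.1512] 41.1 33.3 68.5
[240.04880883  31.82452063] 1721 [ 0.4987 -0.0479] 73.5 51.0 69.6
[257.29896907  20.1321462 ] 1067 [ 0.495  -0.0363] 35.8 25.2 -20.3
[389.81290873  41.47028718] 3517 [0.5502 0.0687] 130.8 68.9 29.2
[457.73317073  23.63560976] 2050 [0.5548 0.1291] 64.5 63.0 44.7
[322.78378378  26.38738739] 222 [0.5178 0.0174] 29.7 10.9 -15.8
[495.27272727  27.51818182] 110 [0.5714 0.1642] 18.6 11.0 44.0
[374.6446281  69.7768595] 121 [0.5674 0.05  ] 25.1 11.2 60.5
[ 74.24397106 129.98050643] 4976 [ 0.5253 -0.2366] 146.0 85.6 -51.9
[339.9047619   84.80952381] 105 [0.5715 0.0175] 13.7 10.6 87.6
[397.65088757 105.53254438] 169 [0.6083 0.0629] 28.6 10.5 76.1
[370.26956522 112.48695652] 115 [0.6048 0.0359] 12.8 12.5 -45.9
[388.99450549 131.4010989 ] 546 [0.6312 0.0534] 44.1 35.5 14.5
[107.67857143 129.98979592] 196 [ 0.5344 -0.2013] 23.0 15.0 -73.0
[415.66666667 140.36182336] 351 [0.6453 0.071 ] 35.5 25.2 77.8
[ 31.4  145.32] 150 [ 0.5197 -0.2777] 17.0 14.6 46.3
[446.01886792 146.40566038] 106 [0.6631 0.1002] 24.9 10.5 59.3
cork [245.30456463  55.81357883] 5214 [ 0.5009 -0.0493] 129.2 90.3 69.5
```

View pics/w4c.png

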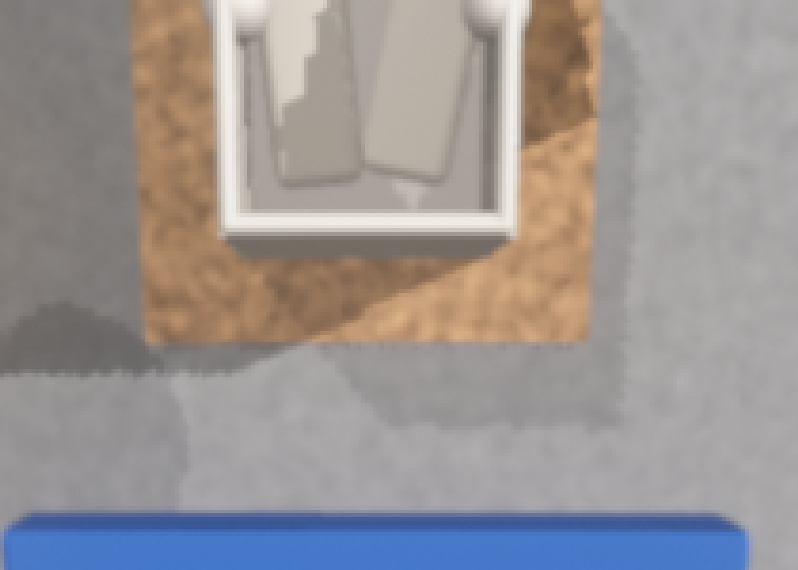

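play_rows(moves=[[[0, 0, -0.01, 0, -1], [0, 0, -0.01, 0, -1], [0, 0, -0.01, 0, -1], [0, 0, -0.01, 0, -1], [0, 0, -0.01, 0, -1], [0, 0, -0.005, 0, -1], [0, 0, 0, 0, -1], [0, 0, 0, 0, -1], [0, 0, 0, 0, -1], [0, 0, 0, 0, -1]]])

```text
time: 13.05
tool_pos: [0.5716, -0.0749, 0.2355]
tool_rot: [2.54, 1.555, 2.18]
contact_force: [0.6, 0.8, -0.6]
opening: 0.0137
```

```bash
python3 d.py .475 -.038 .24 69.3;  python3 - <<'E'
from cell import robot
from h import *
cal=robot.get_calibration("wrist");im=robot.read_camera("wrist")[...,::-1].copy();cv2.imwrite("pics/w5.png",im)
print("cam",ray(cal,[[0,0]])[0])
cv2.imwrite("pics/w5c.png",cv2.resize(im[0:150,150:360],None,fx=3.8,fy=3.8,interpolation=cv2.INTER_NEAREST))
print(im[125:150,250].tolist())
E
```

```text
t 13.05 pos [ 0.5716 -0.0749  0.2355] q [-0.27  0.44  1.35  0.01  1.36 -1.48] shift [-0.0031  0.0005 -0.1035] turn 0.06 yaw 69.4 F [ 0.6  0.8 -0.6]
toolx [-0.0093  0.0133 -0.9999] tooly [0.3524 0.9358 0.0092] op 0.0137
cam [ 0.49642131 -0.04945042  0.39384606]
[[98, 115, 143], [98, 117, 146], [100, 119, 149], [103, 122, 153], [108, 132, 167], [117, 145, 182], [120, 149, 188], [119, 148, 186], [123, 146, 182], [133, 135, 161], [142, 112, 118], [148, 96, 81], [150, 93, 71], [156, 96, 70], [175, 107, 74], [192, 118, 77], [198, 122, 79], [198, 121, 78], [198, 121, 77], [198, 121, 77], [198, 120, 76], [197, 120, 76], [198, 120, 75], [198, 120, 75], [198, 120, 75]]
```

View pics/w5c.png

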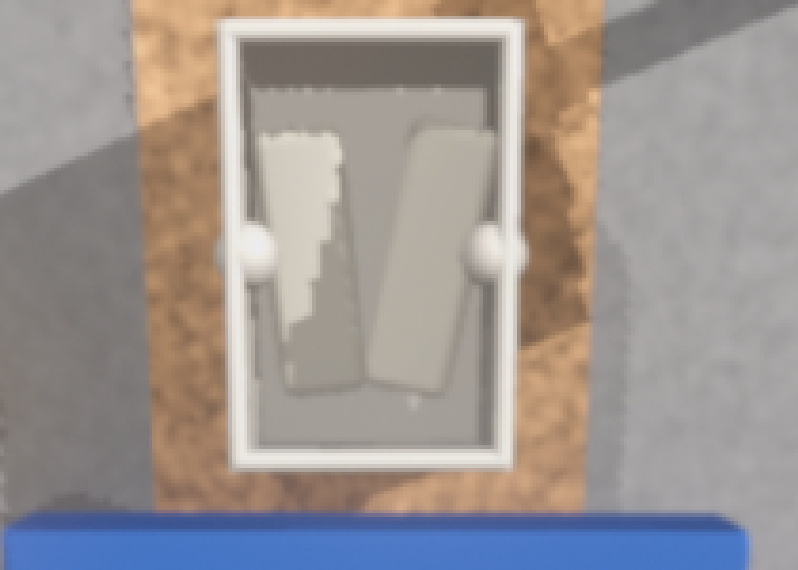

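```bash
python3 - <<'E'
from cell import robot
from h import *
cal=robot.get_calibration("wrist");im=cv2.imread("pics/w5.png");o=robot.observe();t,R=tool(o)
# rim: mask white-ish, pick component(s) near
H,S,V=hsv(im)
q=np.array([[217,17],[524,17],[512,469],[231,469]])/3.8+[150,0]-.5
for z in (.07,.0685):
    W=toz(cal,q,z); print(W.round(4).tolist()); 
    L=(np.linalg.norm(W[1]-W[0]),np.linalg.norm(W[2]-W[1]),np.linalg.norm(W[3]-W[2]),np.linalg.norm(W[0]-W[3]))
    ax=(W[0]-W[3])+(W[1]-W[2]); print("len",np.round(L,4),"ctr",W.mean(0).round(4),"ang",np.degrees(np.arctan2(ax[1],ax[0])))
b=V-0
# lid light edge
g=im[...,0].astype(float)
xs=np.arange(165,335);rows=[]
for x in xs:
    col=g[128:150,x]; i=np.argmax(col>172); i=i; rows.append(128+i-1+(172-col[i-1])/(col[i]-col[i-1]))
k,bb=np.polyfit(xs,rows,1);print("edge row",k,bb+k*250)
for off in (.026,.028):
  z=t[2]-off+.02
  # lateral edges at row 160
  e=[]
  for r in (160,165,170):
    m=(H[r]>105)&(H[r]<125)&(S[r]>150)&(im[r,:,0]>165); ii=np.where(m)[0]; e.append((ii.min(),ii.max()+1))
  print(e)
  P=toz(cal,[[e[0][0]-.5,160],[e[0][1]-.5,160],[250,k*250+bb]],z); T=(np.c_[P,[z]*3]-t)@R; print(T.round(4))
E
```

```text
[[0.4133, -0.0536], [0.4379, 0.0122], [0.5336, -0.0239], [0.509, -0.0893]]
len [0.0702 0.1023 0.0698 0.1021] ctr [ 0.4734 -0.0386] ang 159.44623685933766
[[0.4129, -0.0536], [0.4376, 0.0125], [0.5338, -0.0238], [0.509, -0.0894]]
len [0.0705 0.1028 0.0702 0.1026] ctr [ 0.4733 -0.0386] ang 159.44623685933763
edge row -7.796263001484946e-06 139.00370852755023
[(np.int64(153), np.int64(344)), (np.int64(0), np.int64(344)), (np.int64(0), np.int64(343))]
[[ 0.0062 -0.0486 -0.0483]
 [ 0.0071  0.046  -0.0481]
 [ 0.0068 -0.0004 -0.0585]]
[(np.int64(153), np.int64(344)), (np.int64(0), np.int64(344)), (np.int64(0), np.int64(343))]
[[ 0.0082 -0.0491 -0.0479]
 [ 0.0091  0.0466 -0.0477]
 [ 0.0088 -0.0004 -0.0582]]
```

```bash
cat >> d.py <<'E'
R_=tool(o)[1]; print("radial tilt along toolz", (R_[:,0]@np.array([R_[0,2],R_[1,2],0])).round(4))
E
python3 d.py .4738 -.0375 .13 69.4
```

```text
t 13.1 pos [ 0.5716 -0.0748  0.2355] q [-0.27  0.44  1.35  0.01  1.36 -1.48] shift [ 0.1069 -0.0005 -0.1033] turn -0.04 yaw 69.4 F [-0.4 -0.5 -0.6]
toolx [-0.0093  0.0134 -0.9999] tooly [0.3524 0.9358 0.0092] op 0.0135
radial tilt along toolz -0.0134
```

play_rows(moves=[[[0, 0, -0.02, 0, -1], [0, 0, -0.02, 0, -1], [0, 0, -0.02, 0, -1], [0, 0, -0.02, 0, -1], [0, 0, -0.02, 0, -1], [0.03, 0, 0, 0, -1], [0.03, 0, 0, 0, -1], [0.03, 0, 0, 0, -1], [0, 0, 0, 0, -1], [0, 0, 0, 0, -1]]])

```text
time: 14.1
tool_pos: [0.4767, -0.0382, 0.1456]
tool_rot: [2.265, 1.558, 1.904]
contact_force: [0.1, -0.9, -0.2]
opening: 0.0136
```

```bash
python3 d.py .4738 -.0375 .13 69.4
```

```text
t 14.1 pos [ 0.4767 -0.0382  0.1456] q [-0.25  0.35  1.76  0.01  1.04 -1.46] shift [ 0.0156 -0.0005 -0.0028] turn -0.07 yaw 69.3 F [ 0.1 -0.9 -0.2]
toolx [-0.0042  0.012  -0.9999] tooly [0.353  0.9356 0.0098] op 0.0136
radial tilt along toolz -0.0081
```

play_rows(moves=[[[0.015, -0.0005, -0.003, 0, -1], [0.015, 0, 0, 0, -1], [0.006, 0, 0, 0, -1], [0, 0, 0, 0, -1], [0, 0, 0, 0, -1], [0, 0, 0, 0, -1], [0, 0, 0, 0, -1], [0, 0, 0, 0, -1], [0, 0, 0, 0, -1], [0, 0, 0, 0, -1]]])

```text
time: 15.1
tool_pos: [0.4803, -0.039, 0.1181]
tool_rot: [0.971, 1.557, 0.61]
contact_force: [0.6, -0.5, -0.1]
opening: 0.0135
```

```bash
python3 d.py .4738 -.0375 .09 69.4; python3 - <<'E'
from cell import robot
from h import *
for n in ("top","scene"):
    im=robot.read_camera(n)[...,::-1].copy();cv2.imwrite(f"pics/{n}1.png",im)
im=cv2.imread("pics/scene1.png");cv2.imwrite("pics/scene1c.png",cv2.resize(im[130:250,240:400],None,fx=5,fy=5))
E
```

```text
t 15.1 pos [ 0.4803 -0.039   0.1181] q [-0.25  0.38  1.8   0.01  0.95 -1.46] shift [ 0.028  -0.0012 -0.0068] turn -0.07 yaw 69.3 F [ 0.6 -0.5 -0.1]
toolx [ 0.0115  0.0081 -0.9999] tooly [0.3529 0.9356 0.0116] op 0.0135
radial tilt along toolz 0.0079
```

View pics/scene1c.png

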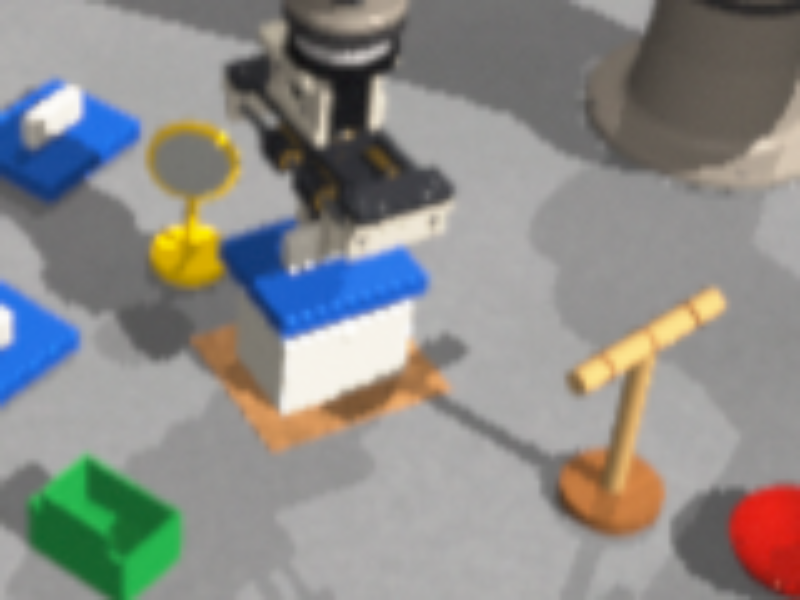

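play_rows(moves=[[[0.004, -0.001, -0.004, 0, -1], [0.004, 0, -0.003, 0, -1], [0.004, 0, 0, 0, -1], [0.004, 0, 0, 0, -1], [0, 0, 0, 0, -1], [0, 0, 0, 0, -1], [0, 0, 0, 0, -1], [0, 0, 0, 0, -1], [0, 0, 0, 0, -1], [0, 0, 0, 0, -1]]])

```text
time: 16.2
tool_pos: [0.4727, -0.0371, 0.1001]
tool_rot: [1.028, 1.557, 0.667]
contact_force: [-0.4, -0.3, -0.6]
opening: 0.0135
```

```bash
python3 d.py .4738 -.0375 .098 69.4
```

```text
t 16.2 pos [ 0.4727 -0.0371  0.1001] q [-0.25  0.4   1.84  0.01  0.89 -1.47] shift [0.0021 0.     0.0012] turn -0.07 yaw 69.3 F [-0.4 -0.3 -0.6]
toolx [ 0.0105  0.0083 -0.9999] tooly [0.3529 0.9356 0.0115] op 0.0135
radial tilt along toolz 0.0069
```

play_rows(moves=[[[0.001, 0, 0.001, 0, -1], [0.001, 0, 0, 0, -1], [0.001, 0, 0, 0, -1], [0.001, 0, 0, 0, -1], [0.001, 0, 0, 0, -1], [0.001, 0, 0, 0, -1], [0.001, 0, 0, 0, -1], [0.001, 0, 0, 0, -1], [0.001, 0, 0, 0, -1], [0.001, 0, 0, 0, -1]]])

```text
time: 17.2
tool_pos: [0.4741, -0.0375, 0.0977]
tool_rot: [0.741, 1.554, 0.382]
contact_force: [-5.4, 0.5, 9.9]
opening: 0.014
```

```bash
python3 d.py .4738 -.0375 .098 69.4
```

```text
t 17.2 pos [ 0.4741 -0.0375  0.0977] q [-0.25  0.4   1.84  0.01  0.88 -1.47] shift [-0.0003 -0.0001 -0.0003] turn 0.01 yaw 69.4 F [-5.4  0.5  9.9]
toolx [ 0.0151  0.0061 -0.9999] tooly [0.3517 0.936  0.011 ] op 0.014
radial tilt along toolz 0.012
```

play_rows(moves=[[[0.0, 0, 0.002, 0, -1], [0.0005, 0, 0.001, 0, -1], [0.0005, 0.0015, 0, 0, -1], [0.0005, 0, -0.002, 0, -1], [0.0005, 0, -0.002, 0, -1], [0.0005, -0.0015, 0, 0, -1], [0.0005, -0.0015, 0, 0, -1], [0.0005, 0, 0.002, 0, -1], [0.0005, 0, 0.002, 0, -1], [0.0005, 0.001, -0.001, 0, -1]]])

```text
time: 18.2
tool_pos: [0.4804, -0.0393, 0.0964]
tool_rot: [0.487, 1.545, 0.127]
contact_force: [1.6, -2.7, 6.5]
opening: 0.0137
```

```bash
python3 d.py .4738 -.0375 .098 69.4; python3 - <<'E'
from cell import robot
from h import *
for n in ("scene",):
    im=robot.read_camera(n)[...,::-1].copy();cv2.imwrite("pics/scene2c.png",cv2.resize(im[150:250,260:380],None,fx=6,fy=6,interpolation=cv2.INTER_CUBIC))
E
```

```text
t 18.2 pos [ 0.4804 -0.0393  0.0964] q [-0.25  0.41  1.84  0.01  0.87 -1.47] shift [-0.0018 -0.0006 -0.0068] turn 0.03 yaw 69.4 F [ 1.6 -2.7  6.5]
toolx [ 0.0259  0.0033 -0.9997] tooly [0.3514 0.9362 0.0122] op 0.0137
radial tilt along toolz 0.0231
```

View pics/scene2c.png

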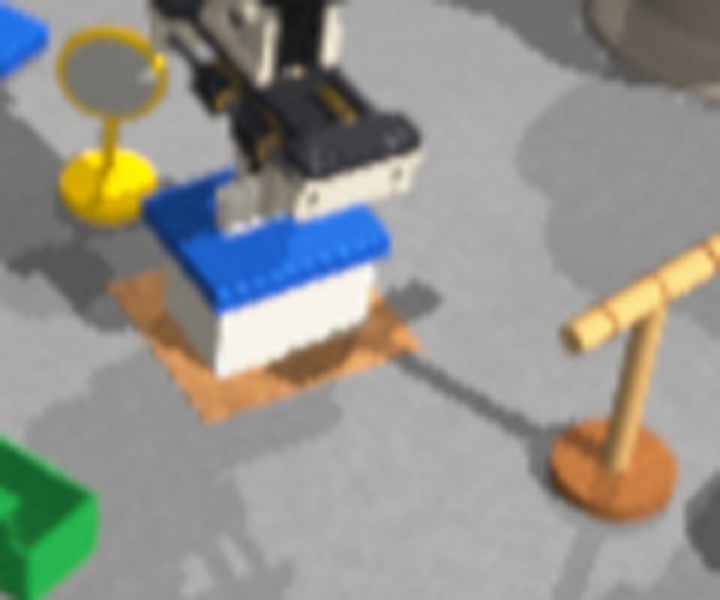

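play_rows(moves=[[[-0.02, 0, 0, 0, -1], [-0.03, 0, 0, 0, -1], [0, 0.022, 0.016, 0, -1], [0, 0.022, 0.016, 0, -1], [0, 0.022, 0.016, 0, -1], [0, 0.022, 0.016, 0, -1], [0, 0.022, 0.012, 0, -1], [0, 0.022, 0, 0, -1], [0, 0.022, 0, 0, -1], [0, 0, 0, 0, -1]]])

```text
time: 19.25
tool_pos: [0.6088, 0.0835, 0.145]
tool_rot: [0.614, 1.549, 0.252]
contact_force: [0.2, -0.1, -0.0]
opening: 0.0139
```

```bash
python3 d.py .61 .12 .030 69.4
```

```text
t 19.25 pos [0.6088 0.0835 0.145 ] q [ 0.01  0.56  1.4   0.01  1.16 -1.2 ] shift [ 0.1152  0.0331 -0.0138] turn -0.15 yaw 69.2 F [ 0.2 -0.1 -0. ]
toolx [ 0.0213  0.0055 -0.9998] tooly [0.3543 0.935  0.0127] op 0.0139
radial tilt along toolz 0.018
```

play_rows(moves=[[[0.005, 0.016, -0.006, 0, -1], [0.01, 0.016, -0.004, 0, -1], [0.015, 0, -0.003, 0, -1], [0.015, 0, -0.003, 0, -1], [0.015, 0, -0.003, 0, -1], [0.015, 0, -0.003, 0, -1], [0.015, 0, -0.002, 0, -1], [0.01, 0, -0.001, 0, -1], [0.005, 0, 0, 0, -1], [0, 0, 0, 0, -1]]])

```text
time: 20.25
tool_pos: [0.5962, 0.1242, 0.0287]
tool_rot: [0.591, 1.555, 0.229]
contact_force: [-0.4, -0.3, 1.8]
opening: 0.0137
```

```bash
python3 d.py .61 .12 .028 69.4
```

```text
t 20.25 pos [0.5962 0.1242 0.0287] q [ 0.08  0.69  1.52  0.    0.91 -1.13] shift [0.0009 0.0009 0.0144] turn -0.11 yaw 69.3 F [-0.4 -0.3  1.8]
toolx [ 0.0154  0.0036 -0.9999] tooly [0.3537 0.9353 0.0088] op 0.0137
radial tilt along toolz 0.0131
```

play_rows(moves=[[[0, 0, 0, 0, 1], [0, 0, 0, 0, 1], [0, 0, 0, 0, 1], [-0.01, 0, 0, 0, 1], [-0.03, 0, 0, 0, 1], [-0.04, 0, 0, 0, 1], [-0.04, 0, 0, 8, 1], [-0.03, 0, 0, 8, 1], [0, 0, 0, 8, 1], [0, 0, 0, 8, 1]]])

```text
time: 21.25
tool_pos: [0.5953, 0.1233, 0.1934]
tool_rot: [1.105, 1.545, 0.165]
contact_force: [-0.3, -0.6, -0.3]
opening: 0.0889
```

```bash
python3 d.py .6365 -.236 .12 -0.2
```

```text
t 21.25 pos [0.5953 0.1233 0.1934] q [ 0.08  0.51  1.36  0.    1.25 -0.55] shift [ 0.0729 -0.1803  0.3135] turn 36.36 yaw 36.2 F [-0.3 -0.6 -0.3]
toolx [ 0.0251  0.0042 -0.9997] tooly [0.8072 0.5898 0.0227] op 0.0889
radial tilt along toolz 0.0114
```

play_rows(moves=[[[0, -0.02, 0.035, 0, 1], [0, -0.02, 0.035, 0, 1], [0, -0.02, 0.035, 0, 1], [0, -0.02, 0.035, 0, 1], [0, -0.02, 0.035, 0, 1], [0, -0.02, 0.035, 0, 1], [0, -0.02, 0.035, 0, 1], [0, -0.02, 0.035, 0, 1], [0, -0.02, 0.034, 0, 1], [0, 0, 0, 0, 1]]])

```text
time: 22.25
tool_pos: [0.6361, -0.2493, 0.2075]
tool_rot: [0.951, 1.528, 0.01]
contact_force: [-0.5, 0.1, -0.1]
opening: 0.0921
```

```bash
python3 d.py .6365 -.236 .12 -0.2
```

```text
t 22.25 pos [ 0.6361 -0.2493  0.2075] q [-0.5   0.63  1.1   0.02  1.37 -1.13] shift [ 0.0874  0.0051 -0.0127] turn 36.3 yaw 36.1 F [-0.5  0.1 -0.1]
toolx [ 4.230e-02  4.000e-04 -9.991e-01] tooly [0.8075 0.5889 0.0344] op 0.0921
radial tilt along toolz 0.0246
```

play_rows(moves=[[[0, 0, 0, 8, 1], [0, 0, 0, 8, 1], [0, 0, 0, 8, 1], [0, 0, 0, 8, 1], [0, 0, 0, 4, 1], [0.01, 0, 0, 0, 1], [0.01, 0, 0, 0, 1], [0.01, 0, 0, 0, 1], [0.01, 0, 0, 0, 1], [0, 0, 0, 0, 1]]])

```text
time: 23.25
tool_pos: [0.637, -0.2465, 0.1699]
tool_rot: [1.6, 1.525, 0.01]
contact_force: [0.3, 0.4, -1.2]
opening: 0.0914
```

```bash
python3 d.py .6365 -.236 .08 -0.2
```

```text
t 23.25 pos [ 0.637  -0.2465  0.1699] q [-0.49  0.65  1.16  0.02  1.29 -0.48] shift [ 0.0898 -0.0048 -0.0104] turn -0.9 yaw -1.1 F [ 0.3  0.4 -1.2]
toolx [ 4.56e-02  4.00e-04 -9.99e-01] tooly [ 0.9988 -0.0192  0.0456] op 0.0914
radial tilt along toolz -0.0013
```

play_rows(moves=[[[-0.04, 0, 0, 0, 1], [-0.04, 0, 0, 0, 1], [0, 0, 0, 0, 1], [0.01, 0, 0, 0, 1], [0.01, 0, 0, 0, 1], [0.01, 0, 0, 0, 1], [0.01, 0, 0, 0, 1], [0.01, 0, 0, 0, 1], [0.01, 0, 0, 0, 1], [0.01, 0, 0, 0, 1]]])

```text
time: 24.25
tool_pos: [0.634, -0.2451, 0.169]
tool_rot: [1.769, 1.536, 0.181]
contact_force: [-0.0, 0.1, 0.2]
opening: 0.0914
```

```bash
python3 d.py .6365 -.236 .08 -0.2
```

```text
t 24.25 pos [ 0.634  -0.2451  0.169 ] q [-0.49  0.66  1.16  0.02  1.3  -0.48] shift [ 0.0891 -0.0007 -0.0085] turn -0.79 yaw -1.0 F [-0.   0.1  0.2]
toolx [ 0.0346  0.0063 -0.9994] tooly [ 0.9993 -0.0173  0.0345] op 0.0914
radial tilt along toolz -0.0069
```

play_rows(moves=[[[-0.045, 0, 0, 0, 1], [-0.045, 0, 0, 0, 1], [0, 0, 0, 0, 1], [0.01, 0.002, -0.002, -0.8, 1], [0.015, 0, 0, 0, 1], [0.015, 0, 0, 0, 1], [0.015, 0, 0, 0, 1], [0.015, 0, 0, 0, 1], [0.015, 0, 0, 0, 1], [0.015, 0, 0, 0, 1]]])

```text
time: 25.25
tool_pos: [0.6325, -0.2391, 0.1399]
tool_rot: [2.243, 1.547, 0.675]
contact_force: [-0.3, 0.2, -0.0]
opening: 0.0917
```

```bash
python3 d.py .6365 -.236 .08 -0.2
```

```text
t 25.25 pos [ 0.6325 -0.2391  0.1399] q [-0.49  0.68  1.19  0.02  1.26 -0.49] shift [ 0.06    0.0029 -0.0022] turn 0.32 yaw 0.1 F [-0.3  0.2 -0. ]
toolx [ 0.0189  0.0151 -0.9997] tooly [0.9998 0.002  0.0189] op 0.0917
radial tilt along toolz -0.0151
```

play_rows(moves=[[[-0.04, 0, 0, 0, 1], [-0.04, 0, 0, 0, 1], [0, 0, 0, 0, 1], [0.01, 0.002, -0.001, 0, 1], [0.015, 0.002, -0.001, 0, 1], [0.015, 0, 0, 0, 1], [0.015, 0, 0, 0, 1], [0.015, 0, 0, 0, 1], [0.015, 0, 0, 0, 1], [0.015, 0, 0, 0, 1]]])

```text
time: 26.25
tool_pos: [0.6259, -0.2276, 0.0854]
tool_rot: [-2.709, 1.533, 2.011]
contact_force: [0.2, -0.3, 0.2]
opening: 0.092
```

```bash
python3 d.py .6365 -.236 .028 -0.2;python3 - <<'E'
from cell import robot
from h import *
cal=robot.get_calibration("wrist");im=robot.read_camera("wrist")[...,::-1].copy();cv2.imwrite("pics/w6.png",im)
H,S,V=hsv(im)
for nm,m,z in [("blue",(H>105)&(H<125)&(S>150)&(im[...,0]>100),.02),("white",(S<40)&(V>170),.048)]:
    for ce,ar,c in comps(m,500): print(nm,ce.round(1),ar,*rect(toz(cal,c,z)))
E
```

```text
t 26.25 pos [ 0.6259 -0.2276  0.0854] q [-0.47  0.74  1.24  0.02  1.19 -0.49] shift [0.0569 0.0115 0.0104] turn 0.64 yaw 0.4 F [ 0.2 -0.3  0.2]
toolx [-0.016   0.0339 -0.9993] tooly [ 0.9998  0.0078 -0.0157] op 0.092
radial tilt along toolz -0.034
blue [266.3 206. ] 16856 [ 0.6361 -0.2301] 105.5 95.5 -88.6
white [267.5 231.2] 1890 [ 0.6359 -0.2323] 63.7 13.0 -88.8
white [118.8 260.1] 1369 [ 0.5424 -0.2525] 54.9 18.1 44.3
white [377.6 260.2] 1334 [ 0.7048 -0.2499] 52.1 17.4 -43.4
```

View pics/w6.png

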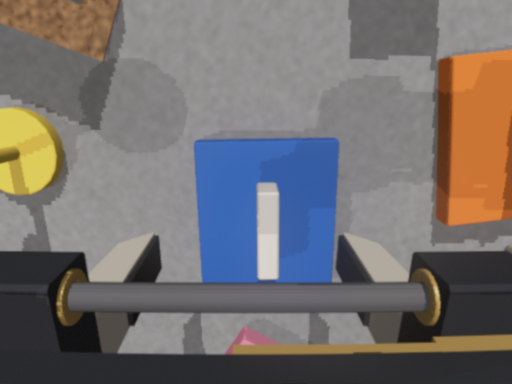

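play_rows(moves=[[[-0.01, 0.004, 0, -0.6, 1], [-0.01, 0.004, 0, 0, 1], [-0.01, 0, 0, 0, 1], [0, 0, 0, 0, 1], [0.03, 0, 0, 0, 1], [0.03, 0, 0, 0, 1], [0.01, 0, 0, 0, 1], [0, 0, 0, 0, 1], [0, 0, 0, 0, 1], [0, 0, 0, 0, 1]]])

```text
time: 27.3
tool_pos: [0.6352, -0.2261, 0.0475]
tool_rot: [-2.795, 1.536, 1.937]
contact_force: [-0.1, -1.0, 0.9]
opening: 0.0916
```

```bash
python3 d.py .6365 -.2345 .028 -0.2
```

```text
t 27.3 pos [ 0.6352 -0.2261  0.0475] q [-0.47  0.79  1.25  0.03  1.13 -0.5 ] shift [0.0192 0.0014 0.0091] turn 1.35 yaw 1.2 F [-0.1 -1.   0.9]
toolx [-0.0124  0.0322 -0.9994] tooly [ 0.9997  0.0201 -0.0117] op 0.0916
radial tilt along toolz -0.0325
```

play_rows(moves=[[[0.006, 0.001, 0.003, 1.3, 1], [0.007, 0, 0.003, 0, 1], [0.006, 0, 0.003, 0, 1], [0, 0, 0, 0, -1], [0, 0, 0, 0, -1], [0, 0, 0, 0, -1], [0, 0, 0, 0, -1], [0, 0, 0, 0, -1], [0, 0, 0, 0, -1], [0, 0, 0, 0, -1]]])

```text
time: 28.3
tool_pos: [0.6376, -0.2361, 0.0296]
tool_rot: [-2.877, 1.54, 1.831]
contact_force: [-0.3, -0.5, 0.3]
opening: 0.0402
```

```bash
python3 d.py .6365 -.2345 .027 -0.2
```

```text
t 28.3 pos [ 0.6376 -0.2361  0.0296] q [-0.48  0.82  1.25  0.03  1.1  -0.49] shift [ 0.0027 -0.0011 -0.0015] turn -0.08 yaw -0.3 F [-0.3 -0.5  0.3]
toolx [-0.008   0.03   -0.9995] tooly [ 1.     -0.0048 -0.0081] op 0.0402
radial tilt along toolz -0.0299
```

play_rows(moves=[[[0, 0, 0, 0, -1], [0, 0, 0, 0, -1], [0, 0, 0, 0, -1], [0, 0, 0, 0, -1], [-0.01, 0, 0, 0, -1], [-0.03, 0, 0, 0, -1], [-0.03, 0, 0, 0, -1], [-0.03, 0, 0, 0, -1], [-0.03, 0, 0, 0, -1], [-0.03, 0, 0, 0, -1]]])

```text
time: 29.3
tool_pos: [0.636, -0.2396, 0.1913]
tool_rot: [-2.636, 1.53, 2.072]
contact_force: [1.3, -0.2, -1.3]
opening: 0.0135
```

```bash
python3 d.py .4738 -.0375 .18 69.4
```

```text
t 29.3 pos [ 0.636  -0.2396  0.1913] q [-0.48  0.68  1.05  0.02  1.44 -0.48] shift [ 0.0218 -0.1628 -0.2007] turn -69.66 yaw -0.3 F [ 1.3 -0.2 -1.3]
toolx [-0.0196  0.0359 -0.9992] tooly [ 0.9998 -0.0046 -0.0198] op 0.0135
radial tilt along toolz -0.0357
```

play_rows(moves=[[[0, -0.018, -0.0225, -8, -1], [0, -0.015, -0.025, -8, -1], [0, -0.011, -0.0265, -8, -1], [0, -0.0075, -0.028, -8, -1], [0, -0.0035, -0.0285, -8, -1], [0, 0.0005, -0.029, -8, -1], [0, 0.0045, -0.0285, -8, -1], [0, 0.0085, -0.0275, -8, -1], [0, 0.012, -0.026, -6, -1], [0, 0, 0, 0, -1]]])

```text
time: 30.3
tool_pos: [0.4648, -0.035, 0.2116]
tool_rot: [1.982, 1.542, 1.677]
contact_force: [0.5, 0.3, -0.7]
opening: 0.0138
```

```bash
python3 d.py .4738 -.0375 .11 69.4;python3 d.py .4734 -.0386 .07 69.4; python3 - <<'E'
from cell import robot
from h import *
im=robot.read_camera("wrist")[...,::-1].copy();cv2.imwrite("pics/w7.png",im)
E
```

```text
t 30.3 pos [ 0.4648 -0.035   0.2116] q [-0.26  0.25  1.7   0.03  1.2  -1.53] shift [ 0.1015 -0.0024  0.0105] turn 3.13 yaw 72.5 F [ 0.5  0.3 -0.7]
toolx [-0.003   0.0284 -0.9996] tooly [0.3002 0.9535 0.0262] op 0.0138
radial tilt along toolz -0.0114
t 30.3 pos [ 0.4648 -0.035   0.2116] q [-0.26  0.25  1.7   0.03  1.2  -1.53] shift [ 0.1414 -0.0046  0.0109] turn 3.13 yaw 72.5 F [ 0.5  0.3 -0.7]
toolx [-0.003   0.0284 -0.9996] tooly [0.3002 0.9535 0.0262] op 0.0138
radial tilt along toolz -0.0114
```

View pics/w7.png

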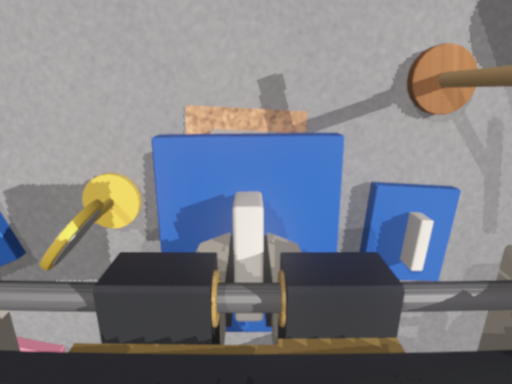

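```bash
cat > edge.py <<'E'
import sys
from h import *
for n in sys.argv[1:]:
    im=cv2.imread(n);g=im[...,0].astype(float);H,S,V=hsv(im)
    xs=np.arange(165,335);rows=[]
    for x in xs:
        col=g[128:150,x]; i=np.argmax(col>165); rows.append(128+i-1+(165-col[i-1])/(col[i]-col[i-1]))
    k,b=np.polyfit(xs,rows,1)
    m=(H[160]>105)&(H[160]<125)&(S[160]>150)&(g[160]>150); ii=np.where(m)[0]; ii=ii[(ii>100)&(ii<400)]
    w=(S<45)&(V>120)
    print(n,"row@250",round(k*250+b,2),"slope",round(k,4),"x",ii.min(),ii.max()+1)
E
python3 edge.py pics/w5.png pics/w7.png
```

```text
pics/w5.png row@250 138.06 slope -0.0185 x 153 344
pics/w7.png row@250 133.49 slope 0.0111 x 155 342
```

play_rows(moves=[[[0.005, -0.001, 0.004, 3.1, -1], [0.01, 0, 0.003, 0, -1], [0.012, 0, 0, 0, -1], [0.012, 0, 0, 0, -1], [0.012, 0, 0, 0, -1], [0.012, 0, 0, 0, -1], [0.012, 0, 0, 0, -1], [0.01, 0, 0, 0, -1], [0.005, 0, 0, 0, -1], [0, 0, 0, 0, -1]]])

```text
time: 31.35
tool_pos: [0.4791, -0.0436, 0.1165]
tool_rot: [1.799, 1.546, 1.429]
contact_force: [1.3, -0.3, -1.6]
opening: 0.0136
```

```bash
python3 d.py .4747 -.0379 .1 69.4
```

```text
t 31.35 pos [ 0.4791 -0.0436  0.1165] q [-0.27  0.39  1.8   0.03  0.96 -1.49] shift [ 0.0166  0.0033 -0.006 ] turn -0.57 yaw 68.8 F [ 1.3 -0.3 -1.6]
toolx [ 0.0035  0.0244 -0.9997] tooly [0.361  0.9323 0.024 ] op 0.0136
radial tilt along toolz -0.0056
```

play_rows(moves=[[[0.004, 0.0015, -0.003, -0.6, -1], [0.004, 0.0015, -0.002, 0, -1], [0.003, 0.0005, -0.001, 0, -1], [0.001, 0, 0, 0, -1], [0, 0, 0, 0, -1], [0, 0, 0, 0, -1], [0, 0, 0, 0, -1], [0, 0, 0, 0, -1], [0, 0, 0, 0, -1], [0, 0, 0, 0, -1]]])

```text
time: 32.35
tool_pos: [0.4758, -0.0377, 0.1054]
tool_rot: [1.622, 1.546, 1.264]
contact_force: [0.1, 0.2, -1.4]
opening: 0.0133
```

```bash
python3 d.py .4747 -.0379 .1 69.4
```

```text
t 32.35 pos [ 0.4758 -0.0377  0.1054] q [-0.26  0.4   1.82  0.03  0.92 -1.49] shift [ 0.0054 -0.0007 -0.001 ] turn 0.11 yaw 69.5 F [ 0.1  0.2 -1.4]
toolx [ 0.0074  0.0233 -0.9997] tooly [0.35   0.9364 0.0244] op 0.0133
radial tilt along toolz -0.0012
```

Aligned; I lower gently.

play_rows(moves=[[[0.002, -0.0005, -0.001, 0, -1], [0.002, 0, 0, 0, -1], [0.0015, 0, 0, 0, -1], [0.0015, 0, 0, 0, -1], [0.0015, 0, 0, 0, -1], [0.0015, 0, 0, 0, -1], [0.0015, 0, 0, 0, -1], [0.0015, 0, 0, 0, -1], [0.0015, 0, 0, 0, -1], [0.0015, 0, 0, 0, -1]]])

```text
time: 33.35
tool_pos: [0.4756, -0.039, 0.0904]
tool_rot: [1.465, 1.548, 1.107]
contact_force: [-2.8, -2.2, 5.6]
opening: 0.0137
```

```bash
python3 d.py .4747 -.0379 .1 69.4
```

```text
t 33.35 pos [ 0.4756 -0.039   0.0904] q [-0.26  0.42  1.84  0.03  0.88 -1.49] shift [-0.0096  0.0009 -0.0012] turn 0.12 yaw 69.5 F [-2.8 -2.2  5.6]
toolx [ 0.0103  0.0207 -0.9997] tooly [0.3497 0.9366 0.023 ] op 0.0137
radial tilt along toolz 0.0024
```

Lid origin is now about 0.061, so this one fits and is resting on the studs. I press.

play_rows(moves=[[[0.002, 0, 0, 0, -1], [0.002, 0, 0, 0, -1], [0.002, 0, 0, 0, -1], [0.002, 0, 0, 0, -1], [0.002, 0, 0, 0, -1], [0.002, 0, 0, 0, -1], [0.002, 0, 0, 0, -1], [0.002, 0, 0, 0, -1], [0.002, 0, 0, 0, -1], [0, 0, 0, 0, -1]]])

```text
time: 34.35
tool_pos: [0.4772, -0.0386, 0.0841]
tool_rot: [1.114, 1.545, 0.759]
contact_force: [-1.0, -2.4, -1.6]
opening: 0.0137
```

```bash
python3 d.py .4747 -.0379 .1 69.4; python3 - <<'E'
from cell import robot
from h import *
im=robot.read_camera("scene")[...,::-1].copy();cv2.imwrite("pics/scene3c.png",cv2.resize(im[150:250,260:380],None,fx=6,fy=6,interpolation=cv2.INTER_CUBIC))
E
```

```text
t 34.35 pos [ 0.4772 -0.0386  0.0841] q [-0.26  0.43  1.85  0.03  0.85 -1.49] shift [-0.0159  0.0002 -0.0024] turn 0.28 yaw 69.7 F [-1.  -2.4 -1.6]
toolx [ 0.0188  0.0179 -0.9997] tooly [0.3471 0.9375 0.0233] op 0.0137
radial tilt along toolz 0.0114
```

View pics/scene3c.png

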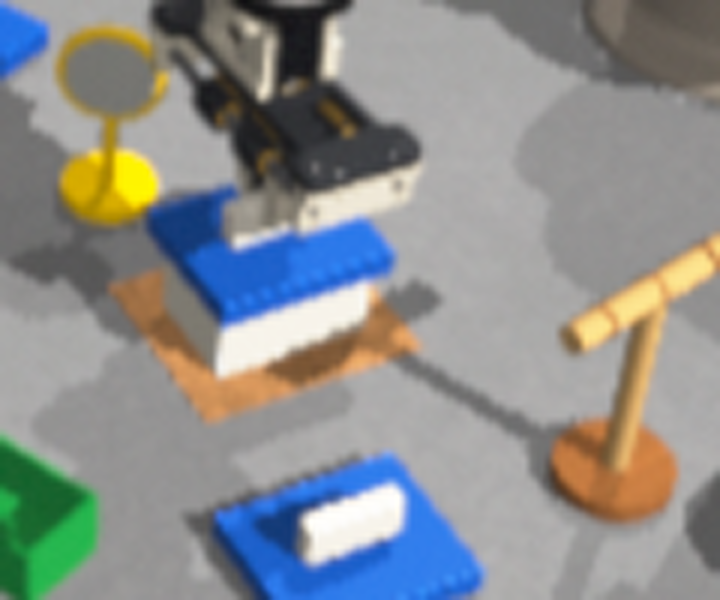

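play_rows(moves=[[[0.002, 0, 0, 0, -1], [0.002, 0, 0, 0, -1], [0.003, 0, -0.0005, 0, -1], [0.003, 0, -0.0005, 0, -1], [0.003, 0, -0.0005, 0, -1], [0.003, 0, -0.0005, 0, -1], [0.003, 0, 0, 0, -1], [0.003, 0, 0, 0, -1], [0.003, 0, 0, 0, -1], [0.003, 0, 0, 0, -1]]])

```text
time: 35.4
tool_pos: [0.4781, -0.0387, 0.0828]
tool_rot: [0.625, 1.533, 0.275]
contact_force: [-14.0, 0.6, 39.5]
opening: 0.0139
```

```bash
python3 d.py .4747 -.0379 .1 69.4
```

```text
t 35.4 pos [ 0.4781 -0.0387  0.0828] q [-0.25  0.42  1.87  0.03  0.82 -1.49] shift [-0.0173 -0.     -0.003 ] turn 0.56 yaw 70.0 F [-14.    0.6  39.5]
toolx [ 0.0361  0.0102 -0.9993] tooly [0.3426 0.9392 0.022 ] op 0.0139
radial tilt along toolz 0.0304
```

It is stiff at 0.0828 (origin about 0.054), so it has bottomed out. I release and look.

play_rows(moves=[[[0, 0, 0, 0, -1], [-0.001, 0, 0, 0, 1], [0, 0, 0, 0, 1], [0, 0, 0, 0, 1], [0, 0, 0, 0, 1], [0, 0, 0, 0, 1], [-0.01, 0, 0, 0, 1], [-0.02, 0, 0, 0, 1], [-0.03, 0, 0, 0, 1], [-0.03, 0, 0, 0, 1]]])

```text
time: 36.4
tool_pos: [0.4724, -0.0384, 0.1732]
tool_rot: [0.848, 1.541, 0.497]
contact_force: [0.6, -1.0, 0.4]
opening: 0.0812
```

play_rows(moves=[[[-0.03, 0, 0.01, 0, 1], [-0.02, 0, 0.02, 0, 1], [0, 0, 0.02, 0, 1], [0, 0, 0.02, 0, 1], [0, 0, 0.02, 0, 1], [0, 0, 0.02, 0, 1], [0, 0, 0.02, 0, 1], [0, 0, 0, 0, 1], [0, 0, 0, 0, 1], [0, 0, 0, 0, 1]]])

```text
time: 37.4
tool_pos: [0.5971, -0.085, 0.2412]
tool_rot: [0.625, 1.53, 0.275]
contact_force: [-0.3, 0.4, 0.1]
opening: 0.0922
```

```bash
python3 d.py .4747 -.0379 .1 69.4; python3 - <<'E'
from cell import robot
from h import *
for n in ("scene","top","wrist"):
    im=robot.read_camera(n)[...,::-1].copy();cv2.imwrite(f"pics/{n}4.png",im)
im=cv2.imread("pics/scene4.png");cv2.imwrite("pics/scene4c.png",cv2.resize(im[150:250,260:380],None,fx=6,fy=6,interpolation=cv2.INTER_CUBIC))
E
```

```text
t 37.4 pos [ 0.5971 -0.085   0.2412] q [-0.28  0.46  1.31  0.02  1.34 -1.5 ] shift [ 0.1368 -0.0011 -0.1357] turn 0.56 yaw 70.0 F [-0.3  0.4  0.1]
toolx [ 0.0391  0.011  -0.9992] tooly [0.3426 0.9392 0.0238] op 0.0922
radial tilt along toolz 0.0329
```

View pics/scene4c.png

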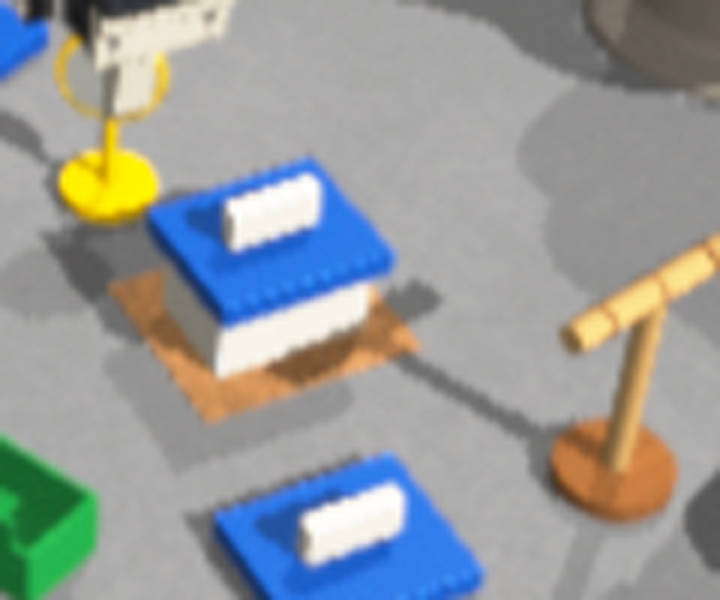

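View pics/wrist4.png

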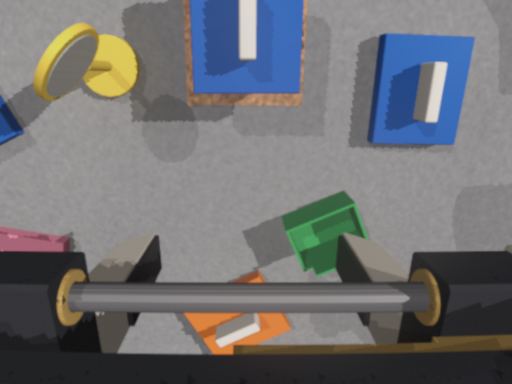

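View pics/top4.png

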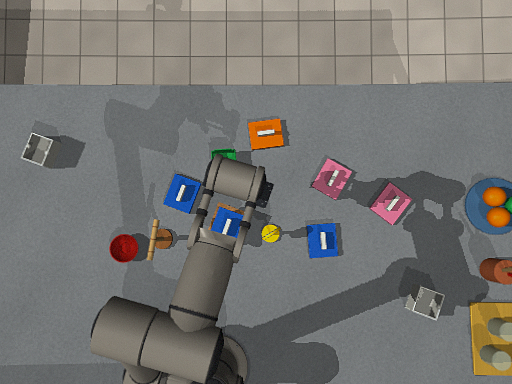

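```bash
python3 - <<'E'
from cell import robot
from h import *
from scipy.optimize import minimize
cal=robot.get_calibration("scene");im=cv2.imread("pics/scene4.png");H,S,V=hsv(im)
def fit(box,p0,free):
    x0,y0,x1,y1=box
    m=((H>100)&(H<128)&(S>120)).astype(np.uint8); mm=np.zeros_like(m); mm[y0:y1,x0:x1]=m[y0:y1,x0:x1]
    c=max(comps(mm,50),key=lambda t:t[1])[2]; M=np.zeros((384,512),np.uint8);cv2.fillPoly(M,[c.reshape(-1,1,2)],1)
    up=8; Mu=cv2.resize(M[y0:y1,x0:x1].astype(np.float32),None,fx=up,fy=up,interpolation=cv2.INTER_LINEAR)>.5
    def cost(q):
        p=np.array(p0,float); p[free]=q
        C=np.array([[sx*.058,sy*.049,z] for sx in(-1,1) for sy in(-1,1) for z in(0,.02)])
        P=C@Ro.from_euler("xyz",[p[4],p[5],p[3]],degrees=True).as_matrix().T+p[:3]
        h=cv2.convexHull(((proj(cal,P)-[x0,y0]+.5)*up).astype(np.float32))
        B=np.zeros(Mu.shape,np.uint8);cv2.fillPoly(B,[np.round(h).astype(np.int32)],1)
        return (B.astype(bool)^Mu).sum()/up**2
    q0=np.array(p0,float)[free]; s=np.array([.004,.004,.005,2,2,2])[free]
    best=None
    for k in range(3):
        r=minimize(cost,q0 if best is None else best.x,method="Nelder-Mead",options=dict(initial_simplex=np.vstack([q0 if best is None else best.x]+[(q0 if best is None else best.x)+s[i]*np.eye(len(s))[i]*(-1)**k for i in range(len(s))]),maxiter=400)); best=r
    return best.x.round(4),round(best.fun,1)
print("closed xyz yaw", fit((270,165,340,215),[.4735,-.038,.054,-20.5,0,0],[0,1,2,3]))
print("closed all", fit((270,165,340,215),[.4735,-.038,.054,-20.5,0,0],[0,1,2,3,4,5]))
print("ref L1 on table", fit((285,220,350,290),[.597,.124,0,-20.6,0,0],[0,1,2,3]))
print("ref all", fit((285,220,350,290),[.597,.124,0,-20.6,0,0],[0,1,2,3,4,5]))
E
```

```text
closed xyz yaw (array([  0.4746,  -0.0387,   0.0526, -20.2171]), np.float64(67.3))
closed all (array([  0.4738,  -0.0385,   0.0513, -20.5623,   4.4283,  -2.4881]), np.float64(32.6))
ref L1 on table (array([ 5.97700e-01,  1.25300e-01,  6.00000e-04, -2.15732e+01]), np.float64(49.3))
ref all (array([ 5.97400e-01,  1.25300e-01, -3.00000e-04, -2.07254e+01,
        2.40860e+00, -2.14200e+00]), np.float64(33.2))
```

```bash
python3 d.py .4737 -.0384 .10 69.4
```

```text
t 37.55 pos [ 0.5972 -0.0849  0.2413] q [-0.28  0.46  1.31  0.02  1.34 -1.51] shift [ 0.1368 -0.002  -0.1367] turn 0.57 yaw 70.0 F [ 0.9 -0.1 -0.2]
toolx [ 0.0396  0.0109 -0.9992] tooly [0.3424 0.9392 0.0238] op 0.0919
radial tilt along toolz 0.0335
```

play_rows(moves=[[[0, 0, -0.025, 0, 0.1], [0, 0, -0.025, 0, 0.1], [0, 0, -0.025, 0, 0.1], [0, 0, -0.025, 0, 0.1], [0, 0, -0.022, 0, 0.1], [0.02, 0, -0.002, 0, 0.1], [0.025, 0, -0.002, 0, 0.1], [0.025, 0, -0.002, 0, 0.1], [0.02, 0, -0.002, 0, 0.1], [0.01, 0, 0, 0, 0.1]]])

```text
time: 38.55
tool_pos: [0.4719, -0.0359, 0.1379]
tool_rot: [0.529, 1.522, 0.18]
contact_force: [0.0, -0.1, 0.9]
opening: 0.0505
```

```bash
python3 d.py .4737 -.0384 .078 69.4
```

```text
t 38.55 pos [ 0.4719 -0.0359  0.1379] q [-0.25  0.32  1.83  0.03  0.94 -1.49] shift [ 0.0599 -0.0032  0.    ] turn 0.66 yaw 70.1 F [ 0.  -0.1  0.9]
toolx [ 0.0482  0.0088 -0.9988] tooly [0.3409 0.9398 0.0247] op 0.0505
radial tilt along toolz 0.0423
```

play_rows(moves=[[[0.01, -0.0015, 0, 0.6, 0.1], [0.01, -0.0015, 0, 0, 0.1], [0.01, 0, -0.001, 0, 0.1], [0.01, 0, -0.001, 0, 0.1], [0.008, 0, -0.001, 0, 0.1], [0.005, 0, 0, 0, 0.1], [0, 0, 0, 0, 0.1], [0, 0, 0, 0, 0.1], [0, 0, 0, 0, 0.1], [0, 0, 0, 0, 0.1]]])

```text
time: 39.55
tool_pos: [0.4718, -0.0377, 0.082]
tool_rot: [0.514, 1.519, 0.155]
contact_force: [0.4, -0.1, -0.5]
opening: 0.0507
```

```bash
python3 d.py .4737 -.0384 .074 69.4
```

```text
t 39.55 pos [ 0.4718 -0.0377  0.082 ] q [-0.26  0.41  1.9   0.03  0.79 -1.49] shift [ 0.0081 -0.0002  0.0016] turn 0.02 yaw 69.4 F [ 0.4 -0.1 -0.5]
toolx [ 0.0512  0.008  -0.9987] tooly [0.3514 0.9359 0.0255] op 0.0507
radial tilt along toolz 0.045
```

play_rows(moves=[[[0.002, 0, 0.001, 0, 0.1], [0.002, 0, 0, 0, 0.1], [0.002, 0, 0, 0, 0.1], [0.002, 0, 0, 0, 0.1], [0.002, 0, 0, 0, 0.1], [0.002, 0, 0, 0, 0.1], [0.002, 0, 0, 0, 0.1], [0.002, 0, 0, 0, 0.1], [0.002, 0, 0, 0, 0.1], [0.002, 0, 0, 0, 0.1]]])

```text
time: 40.55
tool_pos: [0.4741, -0.0382, 0.0745]
tool_rot: [0.43, 1.513, 0.072]
contact_force: [-8.2, 0.5, 26.8]
opening: 0.0508
```

```bash
python3 d.py .4737 -.0384 .074 69.4
```

```text
t 40.55 pos [ 0.4741 -0.0382  0.0745] q [-0.25  0.42  1.91  0.03  0.76 -1.49] shift [ 0.0005 -0.0003 -0.0003] turn 0.13 yaw 69.5 F [-8.2  0.5 26.8]
toolx [ 0.058   0.0042 -0.9983] tooly [0.3497 0.9366 0.0243] op 0.0508
radial tilt along toolz 0.0528
```

play_rows(moves=[[[-0.01, 0, 0, 0, 0.1], [-0.015, 0, 0, 0, 0.1], [-0.015, 0, 0, 0, 0.1], [-0.005, 0.008, 0, 0, -1], [0, 0.008, 0, 0, -1], [0, 0.008, 0, 0, -1], [0, 0.006, 0, 0, -1], [0, 0, 0, 0, -1], [0, 0, 0, 0, -1], [0, 0, 0, 0, -1]]])

```text
time: 41.55
tool_pos: [0.4818, -0.0067, 0.12]
tool_rot: [0.448, 1.516, 0.092]
contact_force: [-1.4, -0.9, 0.1]
opening: 0.0014
```

```bash
python3 d.py .4842 -.0103 .08 69.4
```

```text
t 41.55 pos [ 0.4818 -0.0067  0.12  ] q [-0.18  0.36  1.84  0.02  0.89 -1.41] shift [ 0.04   -0.0035  0.0016] turn 0.2 yaw 69.6 F [-1.4 -0.9  0.1]
toolx [ 0.0549  0.005  -0.9985] tooly [0.3484 0.937  0.0239] op 0.0014
radial tilt along toolz 0.0496
```

play_rows(moves=[[[0.008, -0.0015, 0, 0, -1], [0.008, 0, 0, 0, -1], [0.008, 0, 0, 0, -1], [0.008, 0, 0, 0, -1], [0.004, 0, 0, 0, -1], [0, 0, 0, 0, -1], [0.002, 0, 0, 0, -1], [0.002, 0, 0, 0, -1], [0.002, 0, 0, 0, -1], [0.002, 0, 0, 0, -1]]])

```text
time: 42.55
tool_pos: [0.4832, -0.0088, 0.0739]
tool_rot: [0.446, 1.517, 0.089]
contact_force: [-12.4, 0.5, 35.8]
opening: 0.0003
```

```bash
python3 d.py .4842 -.0103 .074 69.4
```

```text
t 42.55 pos [ 0.4832 -0.0088  0.0739] q [-0.19  0.43  1.88  0.02  0.78 -1.41] shift [-0.     -0.0011  0.0015] turn 0.14 yaw 69.5 F [-12.4   0.5  35.8]
toolx [ 0.0539  0.0048 -0.9985] tooly [0.3494 0.9367 0.0234] op 0.0003
radial tilt along toolz 0.0488
```

Both long sides read about 0.074 m, which is the plate height for a lid fully home. I retreat clear.

play_rows(moves=[[[-0.005, 0, 0, 0, -1], [-0.02, 0, 0, 0, -1], [-0.03, 0, 0, 0, -1], [-0.03, 0, 0, 0, -1], [-0.03, 0, 0, 0, -1], [-0.02, 0, 0.02, 0, -1], [0, 0, 0.03, 0, -1], [0, 0, 0.03, 0, -1], [0, 0, 0.03, 0, -1], [0, 0, 0.02, 0, -1]]])

```text
time: 43.55
tool_pos: [0.5997, -0.0551, 0.2254]
tool_rot: [0.414, 1.51, 0.058]
contact_force: [0.2, -0.6, 0.1]
opening: 0.0009
```

```bash
python3 - <<'E'
from cell import robot
from h import *
for n in ("scene","top"):
    im=robot.read_camera(n)[...,::-1].copy();cv2.imwrite(f"pics/{n}5.png",im)
im=cv2.imread("pics/scene5.png");cv2.imwrite("pics/scene5c.png",cv2.resize(im[120:300,230:430],None,fx=3.3,fy=3.3,interpolation=cv2.INTER_CUBIC))
for n,box,col in [("scene",(0,0,0,0),0)]:
    cal=robot.get_calibration(n)
    for tag in "05":
        im=cv2.imread(f"pics/{n}{tag}.png");H,S,V=hsv(im)
        for nm,m in [("yel",(H>22)&(H<33)&(S>150)),("red",((H<4)|(H>175))&(S>150)),("green",(H>50)&(H<75)&(S>120)),("blue",(H>105)&(H<125)&(S>150)),("perch",(H>5)&(H<18)&(S>100))]:
            print(tag,nm,[(ce.round(1).tolist(),int(ar)) for ce,ar,c in comps(m,30) if 140<ce[0]<420 and 120<ce[1]<300])
o=robot.observe();print(o["time"],o["contact_force"],o["tool_pos"])
E
```

```text
0 yel [([280.4, 157.4], 40), ([277.7, 180.0], 165)]
0 red [([400.3, 238.2], 522)]
0 green [([260.6, 235.6], 568)]
0 blue [([250.1, 158.9], 359), ([235.5, 198.3], 504), ([338.6, 264.7], 842)]
0 perch [([302.5, 208.5], 359), ([211.5, 230.7], 757), ([361.9, 227.4], 288)]
5 yel [([277.7, 180.2], 160)]
5 red [([400.3, 238.2], 523)]
5 green [([260.5, 235.6], 569)]
5 blue [([250.1, 158.9], 356), ([304.2, 191.5], 506), ([317.2, 243.2], 696)]
5 perch [([302.4, 208.5], 359), ([211.4, 230.6], 743), ([361.9, 227.3], 287)]
43.65 [-0.79256368 -0.39772032  0.00084928] [ 0.59983171 -0.05536325  0.2248361 ]
```

View pics/scene5c.png

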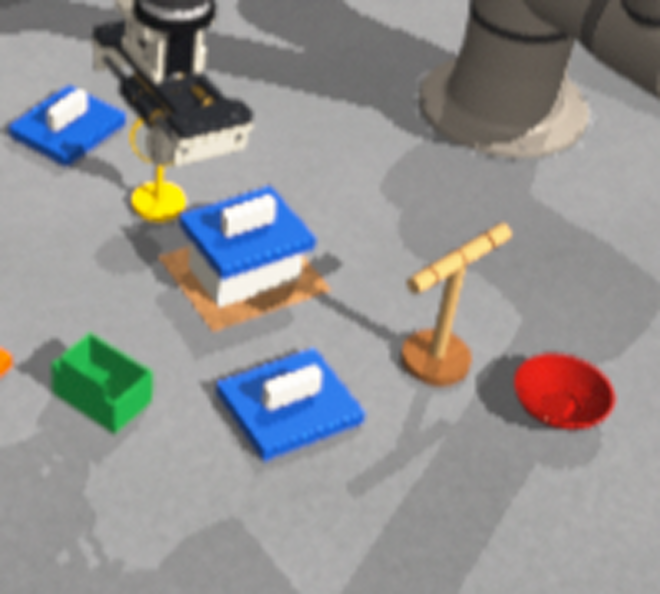

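```bash
python3 - <<'E'
from cell import robot
print(robot.hand_in())
E
```

```text
the job is handed in; nothing more can be done
None
```

The white tub on the cork mat is closed with a blue lid that snapped fully home, and I handed the job in at about 44 s of the 72 s.

- **First lid:** the one at top pixel (152,187) stopped on the rim with its origin about 70 mm high. It did not drop when slid about under light pressure, so I took it for wrong. I set it flat at about (0.60, 0.12), not where it started.
- **Second lid:** the one at (283,181) went over the rim, stopped on the studs and clicked down under pressing. I let go, then pressed down on the plate to check it: both fingers together first, then closed fingers on the +y side.
- **Third lid:** the one at (322,240) was never touched.

**What the last checks showed**
- **Height and level:** the plate top read about 74 mm at each long side, matching an origin of about 54 mm. I did not probe the two short ends separately.
- **Camera fit:** after the snap and before the extra presses, a fit with no tilt allowed gave a height of 52.6 mm. With tilt allowed it suggested up to 4° of tilt. The lid lying flat on the table gave about 2° in the same fit, so I put most of that down to error in the fit. The last picture looks level.
- **Bystanders:** the dish and feeder, the mirror's foot and the perch are at the same pixels in the scene camera as at the start, within 0.2 px. The gripper partly hides the mirror's disc in the last picture.
- **Forces:** the highest reading was about 40 N upward while seating the lid (41.9 N in all), taken through the gripped bar and the fingers. I saw forces only at the end of each call, so a short peak could have been higher.
- **Tool tilt:** the tool drifted off vertical by up to about 3°. I could only partly correct this, so the plate presses were made slightly tilted.

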